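# Vent the air manifold and take the nozzles out of its collar couplers

## Robot

A 7-joint arm with a two-finger parallel gripper is mounted at the origin on a cart in front of the work surface, level with it; the furniture and walls round the work are solid. World frame = base frame: x ahead of the robot, y to its left, z up, the work surface at z = 0. Lengths are in m, angles in degrees, forces in N, time in s.
With the tool pointing down it reaches from about 0.425 to 0.825 m from the base axis. Payload 3.6 kg.
Tool frame: the origin (TCP) lies at the very end of the fingers, on their centre line; the grasp point (between the pads) lies 19 mm behind it; z points along the fingers, y is the line along which they close (so a half turn about z gives the same grasp; the last joint's range is limited). The gripper opens to 85 mm and grips with 20 to 120 N. Pads are 22 mm wide; open, the fingers measure 114 mm over their backs; the gripper's body (76 mm by 85 mm) begins 54 mm behind the grasp point. The pads swing forward as they close: fully open they stand 13 mm farther back than shut.
Start: joints at [72.966, 35.231, -0.722, 81.555, 0.464, 63.22, -2.315], TCP at [0.174, -0.626, 0.231] pointing down, gripper open.
Joint ranges: [-178.69, 178.69], [-17.37, 117.87], [-77.05, 75.6], [15.02, 138.74], [-78.02, 258.01], [0.78, 113.62], [-162.83, 162.83]. Speed limits (degrees/s): [159.86, 159.86, 180, 180, 180, 180, 180].

## Interface

Orientations are given as [roll, pitch, yaw] about the fixed x, y, z axes, in that order (R = Rz(yaw) Ry(pitch) Rx(roll)).
In Python, from station import robot gives the robot as it stands. The module is installed in compiled form; this text tells all that it offers.
- The arm moves only by the tool play_rows, never from a script. Its argument "rows" is a list of rows, each a list of 3 entries, a list of its own where there are three numbers: the closure, from 0 (fully open) to 1 (shut), then the shift along the tool's x, y, z in m, then the turn, a rotation vector about the tool's x, y, z in rad. A call has 1 to 12 rows; each row is the pose to reach, as a shift and turn from the pose commanded when the call began, along the tool's axes at that moment; what a row does not reach only later rows make up. A row lasts 1/12 s, in which the tool goes at most 41.7 mm and 7.16 degrees, less where a joint would pass 70% of its speed; a pose out of reach is approached as far as the arm can. A call with a gripper value outside its range is refused whole. The fingers move at their own pace and stop on an object; "grip_force" is the grip in N (left out, the last holds). Time passes only in rows, so rows that repeat a pose let the fingers close. It gives the time, the measured TCP pose, the force, the opening and the grip force at its end, in the units of the state.
- robot.get_state(): the state, without advancing time (a new reading comes with each control period).
- robot.grab_frame(name): name is "side" or "top"; returns a dict with "frame" (420x560x3 uint8, red, green, blue), "fx", "fy", "cx", "cy" (pixels), "k1" (the pictures are not rectified: a ray, as slopes to the right and down, at radius r is drawn at 1 + k1 r^2 times it, then the intrinsics apply), "R" (3x3) and "t" (3): a world point X has camera coordinates R X + t. Camera axes: x right, y down, z forward; pixel columns grow to the right and rows downward; lengths in m; the calibration is good to about 2 mm. A picture is of the moment at which its call begins. There is no depth.
- robot.hand_in(): hands the job in; it is judged then, once.
The state is a dict: "time": time; "qpos": joint angles; "joint_vel": joint speeds; "effort": joint torques, N m; "eef_pos": TCP position; "tool_rot": TCP orientation; "ft_force": force on the tool from outside, world axes, zero at the start; "torque": the same for the moment, N m; "finger_gap": finger opening in m; "gripper_force": force on a finger pad.
Only numpy, scipy, OpenCV 4.12 (cv2) and the standard library are available. Lean on these libraries where they do the work, as an engineer would, in place of code of your own. Each camera call takes 0.05 s, during which the arm holds its last target. There are 200 camera calls.

## Task

Shut down the air manifold on the packing table: first, with all the collars still locked, press the red vent plunger right down to its stop and keep it there for about a second. Then take every nozzle that is fitted out of its coupler - lift the spring collar, turn it anticlockwise as seen from above as far as it goes to release the nozzle - and put the nozzle in the white tub. At the end every collar must be turned back to locked and be fully down in its seat, the tub must stand upright on the table, and the tape roll, the blue box cutter and the kraft box must be left where they are.

Things in the scene. Friction and masses are not known exactly. Their poses are not given: they have to be found in the camera images.
- nozzle_blue: loose air nozzle, blue head, 112 mm, 0.14 kg; may be absent (None). Origin: centre of its foot; z runs foot to spout. Square shank 22 mm wide (0-30 mm up), lug 42 (x) by 14 (y) mm (30-38), neck 18 mm thick, square head 28 mm wide, sides along x and y (77-103; grip here), spout to 112. Fitted: upright, foot 20 mm above the table, held down by the locked collar; released, it draws straight up
- nozzle_blue_head (a point): centre of the blue nozzle's square head, 90 mm up from its foot. To come out of its coupler the nozzle must be lifted 76 mm or more, till its foot passes the collar's top. Stood on its own foot it topples over
- nozzle_yellow: loose air nozzle, yellow head, 112 mm, 0.14 kg; may be absent (None). Origin: centre of its foot; z runs foot to spout. Square shank 22 mm wide (0-30 mm up), lug 42 (x) by 14 (y) mm (30-38), neck 18 mm thick, square head 28 mm wide, sides along x and y (77-103; grip here), spout to 112. Fitted: upright, foot 20 mm above the table, held down by the locked collar; released, it draws straight up
- nozzle_yellow_head (a point): centre of the yellow nozzle's square head, 90 mm up from its foot. To come out of its coupler the nozzle must be lifted 76 mm or more, till its foot passes the collar's top. Stood on its own foot it topples over
- nozzle_green: loose air nozzle, green head, 112 mm, 0.14 kg; may be absent (None). Origin: centre of its foot; z runs foot to spout. Square shank 22 mm wide (0-30 mm up), lug 42 (x) by 14 (y) mm (30-38), neck 18 mm thick, square head 28 mm wide, sides along x and y (77-103; grip here), spout to 112. Fitted: upright, foot 20 mm above the table, held down by the locked collar; released, it draws straight up
- nozzle_green_head (a point): centre of the green nozzle's square head, 90 mm up from its foot. To come out of its coupler the nozzle must be lifted 76 mm or more, till its foot passes the collar's top. Stood on its own foot it topples over
- manifold: grey air manifold fixed to the table: block 190 by 190 by 50 mm high. On it stand three couplers at (x, y) = (50, 50) back left, (50, -50) back right, (-50, -50) front right, and the red vent plunger at (-50, 50), in mm. Origin: centre of its underside; z up, y to the robot's left; place and yaw vary. Every fitted nozzle's x and y axes lie along the manifold's
- coupler_back_left (a point): axis of the back left coupler, 79 mm above the table = mid-height of its collar when down. It may hold no nozzle. The collar is a round fluted steel sleeve, 56 mm outside, 47 mm inside diameter, 64 to 94 mm above the table when down, to be gripped across its diameter at any angle; its white mark points at a red dot (locked) or green dot (released)
- collar_back_left_lift (a joint): lift of the back left coupler's spring collar, m: 0 down in its seat, 0.018 upper stop. The spring pulls it down with 5.4 N at the bottom, 11 N at the top. A tooth under it sits in a notch at either end of the turn: it cannot turn unless lifted by more than 0.011, and let go part way round it stays up, resting on its tooth
- collar_back_left_turn (a joint): turn of the back left coupler's collar about its upright axis, rad: 0 locked (all start so), 1.1 released = end of travel, anticlockwise seen from above. Light friction. The tooth drops into its notch within about 0.04 of either end
- coupler_back_right (a point): axis of the back right coupler, 79 mm above the table = mid-height of its collar when down. It may hold no nozzle. The collar is a round fluted steel sleeve, 56 mm outside, 47 mm inside diameter, 64 to 94 mm above the table when down, to be gripped across its diameter at any angle; its white mark points at a red dot (locked) or green dot (released)
- collar_back_right_lift (a joint): lift of the back right coupler's spring collar, m: 0 down in its seat, 0.018 upper stop. The spring pulls it down with 5.4 N at the bottom, 11 N at the top. A tooth under it sits in a notch at either end of the turn: it cannot turn unless lifted by more than 0.011, and let go part way round it stays up, resting on its tooth
- collar_back_right_turn (a joint): turn of the back right coupler's collar about its upright axis, rad: 0 locked (all start so), 1.1 released = end of travel, anticlockwise seen from above. Light friction. The tooth drops into its notch within about 0.04 of either end
- coupler_front_right (a point): axis of the front right coupler, 79 mm above the table = mid-height of its collar when down. It may hold no nozzle. The collar is a round fluted steel sleeve, 56 mm outside, 47 mm inside diameter, 64 to 94 mm above the table when down, to be gripped across its diameter at any angle; its white mark points at a red dot (locked) or green dot (released)
- collar_front_right_lift (a joint): lift of the front right coupler's spring collar, m: 0 down in its seat, 0.018 upper stop. The spring pulls it down with 5.4 N at the bottom, 11 N at the top. A tooth under it sits in a notch at either end of the turn: it cannot turn unless lifted by more than 0.011, and let go part way round it stays up, resting on its tooth
- collar_front_right_turn (a joint): turn of the front right coupler's collar about its upright axis, rad: 0 locked (all start so), 1.1 released = end of travel, anticlockwise seen from above. Light friction. The tooth drops into its notch within about 0.04 of either end
- vent_top (a point): centre of the top of the red vent plunger's round head, 42 mm across, 104 mm above the table when up; moves down with the plunger
- vent_plunger (a joint): travel of the vent plunger, m: 0 up, 0.012 down at its stop. Its spring pushes back with 4 N at the top and 10 N at the stop, and raises it when let go
- white_tub: white open tub, loose on the table, 0.55 kg: 418 (its y) by 314 mm (its x) at the rim, 106 mm deep; origin: centre of its underside. Inner floor 12 to 16 mm above the table, at least 220 mm (x) by 300 mm (y), walls slope out. It stands left of the manifold, its long axis roughly along the robot's forward axis; the robot may find it shifted
- clear_tape_roll: bystander: tape roll lying flat, 96 mm across, 45 mm high; origin: centre of its underside
- box_cutter_blue: bystander: blue box cutter lying flat, 160 mm long (its y), 22 mm wide, 20 mm high; origin: centre of its underside
- kraft_box: bystander: small closed kraft box, 95 x 100 x 68 mm high, behind the manifold; origin: centre of its underside
There are look-alikes about, which are no part of the job. Leave any pink look-alike of the nozzle_blue alone.

How it is judged (in metres and radians):
On the way:
1. with every collar locked, the vent plunger is held down at its stop (value of joint vent_plunger above 0.0105 m and value of joint each of collar_back_left_turn, collar_back_right_turn, collar_front_right_turn below 0.12 rad and value of joint each of collar_back_left_lift, collar_back_right_lift, collar_front_right_lift below 0.003 m), for 0.7 s.
At the end, for the whole second after the job is handed in: Every nozzle that was fitted lies at rest inside the tub (foot and head both within its rim), every collar is locked (turn below 0.12 rad) and down (lift below 3 mm), the vent plunger is up again, and the tub stands upright on the table (x of nozzle_blue in the frame of white_tub between -0.155 and 0.155 m and y of nozzle_blue in the frame of white_tub between -0.207 and 0.207 m and z of nozzle_blue in the frame of white_tub between 0 and 0.115 m and x of nozzle_blue_head in the frame of white_tub between -0.155 and 0.155 m and y of nozzle_blue_head in the frame of white_tub between -0.207 and 0.207 m and z of nozzle_blue_head in the frame of white_tub between 0 and 0.115 m and linear speed of each of nozzle_blue, nozzle_yellow, nozzle_green below 0.05 m/s and x of nozzle_yellow in the frame of white_tub between -0.155 and 0.155 m and y of nozzle_yellow in the frame of white_tub between -0.207 and 0.207 m and z of nozzle_yellow in the frame of white_tub between 0 and 0.115 m and x of nozzle_yellow_head in the frame of white_tub between -0.155 and 0.155 m and y of nozzle_yellow_head in the frame of white_tub between -0.207 and 0.207 m and z of nozzle_yellow_head in the frame of white_tub between 0 and 0.115 m and x of nozzle_green in the frame of white_tub between -0.155 and 0.155 m and y of nozzle_green in the frame of white_tub between -0.207 and 0.207 m and z of nozzle_green in the frame of white_tub between 0 and 0.115 m and x of nozzle_green_head in the frame of white_tub between -0.155 and 0.155 m and y of nozzle_green_head in the frame of white_tub between -0.207 and 0.207 m and z of nozzle_green_head in the frame of white_tub between 0 and 0.115 m and value of joint each of collar_back_left_turn, collar_back_right_turn, collar_front_right_turn below 0.12 rad and value of joint each of collar_back_left_lift, collar_back_right_lift, collar_front_right_lift below 0.003 m and value of joint vent_plunger below 0.002 m and angle between white_tub's own z axis and vertical below 0.1 rad and height (world z) of white_tub below 0.02 m and linear speed of white_tub below 0.03 m/s); the robot touches nothing.
It fails at once if a bystander (tape roll, blue box cutter or kraft box) is moved by more than 30 mm (distance of any of clear_tape_roll, box_cutter_blue, kraft_box from where it was at the start of the episode above 0.03 m).
Of nozzle_blue, nozzle_yellow, nozzle_green only 2 to 3 are there at a start; the rules pass over those that are not, and their reading is None.
At some moment in a run one of white_tub may be knocked a few centimetres aside while the robot is not near it.
Once in a run the grip may slacken for a moment while it holds something.
It also fails if it takes over 210 s, if anything falls off the work surface, if the arm or the gripper's body presses on something with over 40 N, if the wrist force passes 120 N, or if a joint passes its speed limit or range.

## Working session

There is one attempt and no reset: what is moved stays moved. The work goes in short steps, Python scripts to look and compute and a tool call to move; the robot and the scene stay as the last step left them, time stands still between calls to the robot, and variables do not carry over. Pictures are saved under pics/ and viewed, at most 14 in all, crops included, and the job is handed in when it is done.

Besides the shell and the picture viewer there is one more tool, called after "Emit:" as a command line: name --argument value ..., lists and objects as JSON in quotes. play_rows: Moves the arm, as the interface text tells. Its arguments: {"type":"object","properties":{"rows":{"type":"array","items":{"type":"array"}},"grip_force":{"type":"number"}},"required":["rows"]}

```bash
mkdir -p pics; cat > h.py <<'E'
import numpy as np, cv2
from station import robot
from scipy.spatial.transform import Rotation as Ro
def snap(n,fn,crop=None,s=1):
    d=robot.grab_frame(n); im=d["frame"][:,:,::-1].copy()
    np.savez('pics/'+fn+'.npz',**{k:np.array(v) for k,v in d.items()})
    if crop: 
        a,b,c,e=crop; im=im[b:e,a:c]
    if s!=1: im=cv2.resize(im,None,fx=s,fy=s,interpolation=cv2.INTER_CUBIC)
    cv2.imwrite('pics/'+fn+'.png',im); return d
def load(fn): return dict(np.load('pics/'+fn+'.npz'))
def proj(d,X):
    c=np.asarray(d["R"])@np.asarray(X,float)+np.asarray(d["t"]); a,b=c[0]/c[2],c[1]/c[2]; f=1+float(d["k1"])*(a*a+b*b)
    return np.array([d["fx"]*a*f+d["cx"],d["fy"]*b*f+d["cy"]])
def unproj(d,u,v,z):
    x,y=(u-d["cx"])/d["fx"],(v-d["cy"])/d["fy"]; a,b=x,y
    for _ in range(30):
        f=1+d["k1"]*(a*a+b*b); a,b=x/f,y/f
    R=np.asarray(d["R"]);C=-R.T@np.asarray(d["t"]); r=R.T@np.array([a,b,1.])
    return C+r*(z-C[2])/r[2]
def st():
    s=robot.get_state(); print(s["time"],np.round(s["eef_pos"],4),np.round(s["tool_rot"],2),np.round(s["ft_force"],1),round(float(s["finger_gap"]),4),np.round(s["qpos"],1)); return s
def shift(X):
    "world target -> tool-frame shift from current measured pose"
    s=robot.get_state(); R=Ro.from_euler('xyz',s["tool_rot"],degrees=True).as_matrix()
    return np.round(R.T@(np.asarray(X)-s["eef_pos"]),4)
E
python3 - <<'E'
from h import *
s=st(); print(s)
for n in("top","side"):
    d=snap(n,n+"0",s=1.4); print(n,d["fx"],d["k1"],np.round(d["R"],3).tolist(),np.round(-np.asarray(d["R"]).T@d["t"],3))
E
```

```text
0.0 [ 0.1737 -0.6256  0.2301] [-179.85    0.     15.52] [-0.3  1.   0.3] 0.0859 [73.  35.3 -0.7 81.6  0.5 63.2 -2.3]
{'time': 0.0, 'qpos': array([72.96637072, 35.28981632, -0.7238882 , 81.64329749,  0.46351761,
       63.21936378, -2.31359229]), 'joint_vel': array([-0.01185589, -0.00778884,  0.07190127, -0.00802887,  0.00451774,
       -0.10068512, -0.00647559]), 'effort': array([-2.82892479e-04, -4.69216776e+01,  2.59305518e-01, -1.71032828e+01,
        1.00804077e-02,  9.72618407e-03,  7.31905970e-06]), 'eef_pos': array([ 0.17368329, -0.62555417,  0.23012026]), 'tool_rot': array([-1.79850376e+02,  1.10150058e-03,  1.55208550e+01]), 'ft_force': array([-0.33217057,  0.98708414,  0.28245566]), 'torque': array([-0.00385546, -0.0163379 , -0.00790726]), 'gripper_force': 0.0, 'finger_gap': 0.0858724417158414}
top 415.7547609535439 0.0012876826865935275 [[-0.013, -1.0, -0.006], [-0.995, 0.014, -0.098], [0.098, 0.005, -0.995]] [0.465 0.021 1.219]
side 469.8214919175223 -0.15521531709760078 [[-0.878, -0.479, -0.007], [-0.267, 0.5, -0.824], [0.398, -0.721, -0.567]] [0.137 0.857 0.744]
```

View pics/top0.png

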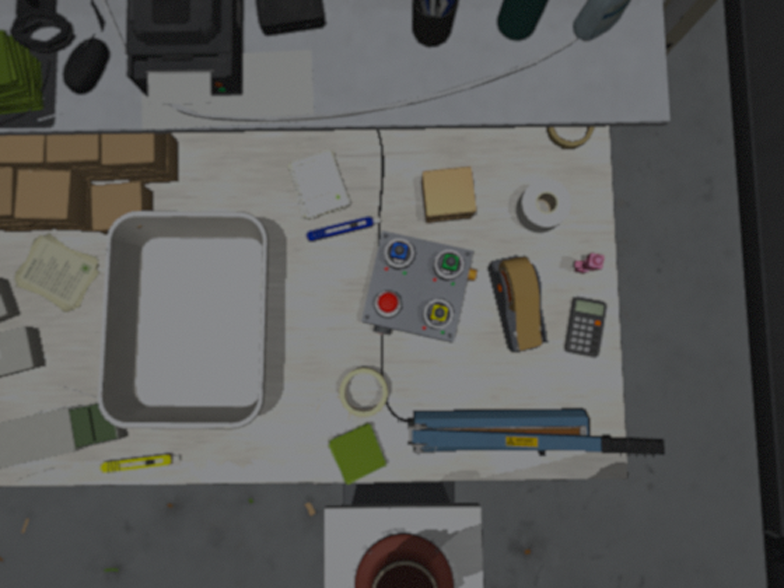

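View pics/side0.png

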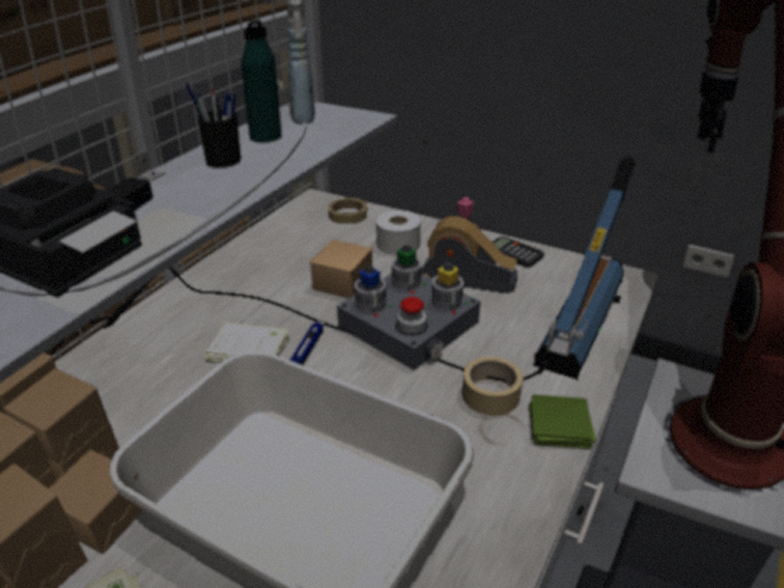

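The top view shows blue at (399,252), green at (449,264), yellow at (438,313) and the red vent at (387,302), all in 1.4x pixels. The tub's rim runs from (104,213) to (267,425). Look-alikes are the pink nozzle (590,263), the tape dispenser (520,305), the cream ring (364,391) and the yellow cutter (137,463). I'll check the choice in one close crop.

```bash
python3 - <<'E'
from h import *
d=load("top0")
im=d["frame"][150:260,240:360,::-1]; cv2.imwrite('pics/c0.png',cv2.resize(im,None,fx=5,fy=5,interpolation=cv2.INTER_CUBIC))
for n,u,v,z in[("blue",399,249,.132),("green",449,262,.132),("yel",438,313,.132),("vent",387,301,.104),("tubTL",110,215,.106),("tubTR",264,215,.106),("tubBL",104,422,.106),("tubBR",264,422,.106),("shelfedge",390,128,.3),("kraft",448,192,.068),("cutter",340,229,.02),("roll",541,206,.045)]:
    print(n,np.round(unproj(d,u/1.4,v/1.4,z),3))
E
```

```text
blue [ 0.656 -0.     0.132]
green [ 0.63  -0.094  0.132]
yel [ 0.534 -0.071  0.132]
vent [0.56  0.024 0.104]
tubTL [0.736 0.562 0.106]
tubTR [0.731 0.261 0.106]
tubBL [0.338 0.561 0.106]
tubBR [0.334 0.258 0.106]
shelfedge [0.826 0.014 0.3  ]
kraft [ 0.782 -0.102  0.068]
cutter [0.72 0.12 0.02]
roll [ 0.756 -0.295  0.045]
```

View pics/c0.png

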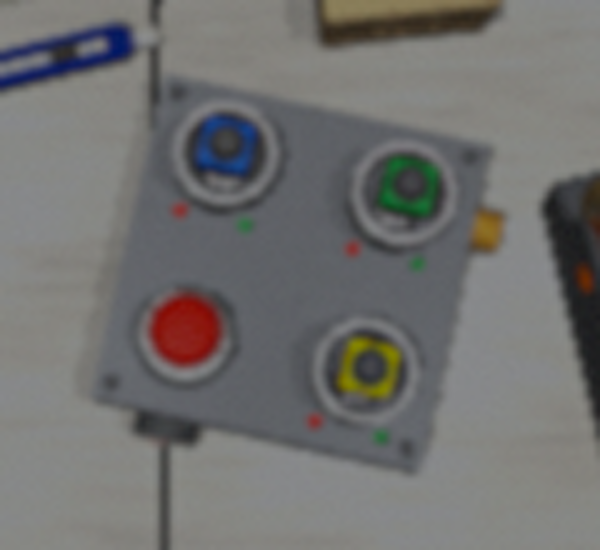

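The crop confirms the three fitted nozzles: spouts at blue (227,142), green (411,181) and yellow (372,366), with the vent at (186,328). The couplers' red and green dots are in front of them. I'll fit the manifold pose next.

```bash
cat >> h.py <<'E'
L={"blue":(50,50),"green":(50,-50),"yel":(-50,-50),"vent":(-50,50)}
M=None
def W(n,z): # world point of a manifold feature
    x,y,a=np.load('mani.npy'); c,s=np.cos(a),np.sin(a); p=np.array(L[n])/1000
    return np.array([x+c*p[0]-s*p[1],y+s*p[0]+c*p[1],z])
E
python3 - <<'E'
from h import *
from scipy.optimize import least_squares
d=load("top0"); o=load("side0")
pts=[((50,50,132),(227,142)),((50,-50,132),(411,181)),((-50,-50,132),(372,366)),((-50,50,104),(186,328))]
P=[np.array(p)/1000 for p,_ in pts]; U=[np.array(q)/5+[240,150]-.4 for _,q in pts]
def T(m,p): c,s=np.cos(m[2]),np.sin(m[2]); return [m[0]+c*p[0]-s*p[1],m[1]+s*p[0]+c*p[1],p[2]]
f=lambda m:np.concatenate([proj(d,T(m,p))-u for p,u in zip(P,U)])
r=least_squares(f,[.59,-.03,-.2]); print(r.x,np.degrees(r.x[2]),np.round(r.fun,2)); np.save('mani.npy',r.x)
for s in [(75,75),(75,-75),(-75,-75),(-75,75)]: print("screw~",(proj(d,T(r.x,[s[0]/1000,s[1]/1000,.05]))-[240,150])*5)
for n in L: print(n,W(n,0.1), "side px", proj(o,W(n,.132 if n!="vent" else .104))*1.4)
R=np.array(robot.get_state()["tool_rot"])
E
```

```text
[ 0.59589306 -0.037333   -0.23268788] -13.332033514733634 [-0.07 -0.23  0.11  0.06  0.01 -0.04 -0.04  0.2 ]
screw~ [188.8580139  112.24279993]
screw~ [446.54656331 168.56193126]
screw~ [391.72374349 426.55190702]
screw~ [131.11262763 368.6448029 ]
blue [ 6.56075252e-01 -2.10184828e-04  1.00000000e-01] side px [370.08371278 266.26476234]
green [ 0.63301587 -0.0975152   0.1       ] side px [406.86197526 245.36964632]
yel [ 0.53571086 -0.07445582  0.1       ] side px [448.96894122 263.66071732]
vent [0.55877024 0.02284919 0.1       ] side px [412.56210901 300.18469247]
```

```bash
cat >> h.py <<'E'
def plan(X,yaw=None):
    s=robot.get_state(); R0=Ro.from_euler('xyz',s["tool_rot"],degrees=True)
    y=s["tool_rot"][2] if yaw is None else yaw
    R1=Ro.from_euler('xyz',[180,0,y],degrees=True)
    sh=R0.as_matrix().T@(np.asarray(X)-s["eef_pos"])
    print("t",round(s["time"],2),"at",np.round(s["eef_pos"],4),np.round(s["tool_rot"],1),"F",np.round(s["ft_force"],1),"gap",round(float(s["finger_gap"]),4),"shift",np.round(sh,4).tolist(),"rot",np.round((R0.inv()*R1).as_rotvec(),3).tolist())
E
python3 -c "
from h import *
plan(W('vent',.30),76.7)"
```

```text
t 0.1 at [ 0.1737 -0.6256  0.2302] [-179.9    0.    15.5] F [-0.2 -0.6  1. ] gap 0.0854 shift [0.5445, -0.522, -0.0686] rot [-0.002, -0.001, -1.068]
```

Emit:
play_rows --rows '[[1, [0, 0, -0.035], [0, 0, 0]], [1, [0, 0, -0.07], [0, 0, 0]], [1, [0.5445, -0.522, -0.07], [-0.002, -0.001, -1.068]], [1, [0.5445, -0.522, -0.07], [-0.002, -0.001, -1.068]], [1, [0.5445, -0.522, -0.07], [-0.002, -0.001, -1.068]], [1, [0.5445, -0.522, -0.07], [-0.002, -0.001, -1.068]], [1, [0.5445, -0.522, -0.07], [-0.002, -0.001, -1.068]], [1, [0.5445, -0.522, -0.07], [-0.002, -0.001, -1.068]], [1, [0.5445, -0.522, -0.07], [-0.002, -0.001, -1.068]], [1, [0.5445, -0.522, -0.07], [-0.002, -0.001, -1.068]], [1, [0.5445, -0.522, -0.07], [-0.002, -0.001, -1.068]], [1, [0.5445, -0.522, -0.07], [-0.002, -0.001, -1.068]]]'

```text
time: 1.1
eef_pos: [0.3868, -0.2661, 0.3012]
tool_rot: [180.0, 0.1, 76.8]
ft_force: [1.1, -0.4, -0.5]
finger_gap: -0.0
gripper_force: 0.0
```

```bash
python3 -c "
from h import *
plan(W('vent',.20),76.7)"
```

```text
t 1.1 at [ 0.3868 -0.2661  0.3012] [1.80e+02 1.00e-01 7.68e+01] F [ 1.1 -0.4 -0.5] gap -0.0 shift [0.3207, 0.1015, 0.1007] rot [0.001, 0.002, 0.002]
```

Emit:
play_rows --rows '[[1, [0.32, 0.1, 0], [0, 0, 0]], [1, [0.32, 0.1, 0], [0, 0, 0]], [1, [0.32, 0.1, 0], [0, 0, 0]], [1, [0.32, 0.1, 0], [0, 0, 0]], [1, [0.32, 0.1, 0], [0, 0, 0]], [1, [0.32, 0.1, 0], [0, 0, 0]], [1, [0.32, 0.1, 0], [0, 0, 0]], [1, [0.32, 0.1, 0.1], [0, 0, 0]], [1, [0.32, 0.1, 0.1], [0, 0, 0]], [1, [0.32, 0.1, 0.1], [0, 0, 0]], [1, [0.32, 0.1, 0.1], [0, 0, 0]], [1, [0.32, 0.1, 0.1], [0, 0, 0]]]'

```text
time: 2.1
eef_pos: [0.5566, 0.0203, 0.1998]
tool_rot: [-179.9, 0.2, 76.8]
ft_force: [0.5, -0.6, -0.1]
finger_gap: 0.0
gripper_force: 0.0
```

```bash
python3 -c "
from h import *
plan(W('vent',.12),76.7)"
```

```text
t 2.1 at [0.5566 0.0203 0.1998] [-179.9    0.2   76.8] F [ 0.5 -0.6 -0.1] gap 0.0 shift [0.0032, 0.0017, 0.0798] rot [-0.002, 0.003, 0.001]
```

Emit:
play_rows --rows '[[1, [0.003, 0.002, 0.04], [0, 0, 0]], [1, [0.003, 0.002, 0.07], [0, 0, 0]], [1, [0.003, 0.002, 0.09], [0, 0, 0]], [1, [0.003, 0.002, 0.098], [0, 0, 0]], [1, [0.003, 0.002, 0.102], [0, 0, 0]], [1, [0.003, 0.002, 0.106], [0, 0, 0]], [1, [0.003, 0.002, 0.108], [0, 0, 0]], [1, [0.003, 0.002, 0.109], [0, 0, 0]], [1, [0.003, 0.002, 0.109], [0, 0, 0]]]'

```text
time: 2.85
eef_pos: [0.5603, 0.0209, 0.0948]
tool_rot: [179.8, 0.2, 76.6]
ft_force: [-4.1, -1.9, 7.0]
finger_gap: -0.0001
gripper_force: 3.7
```

```bash
python3 -c "
from h import *
plan(W('vent',.09),76.7)"
```

```text
t 2.85 at [0.5603 0.0209 0.0948] [179.8   0.2  76.6] F [-4.1 -1.9  7. ] gap -0.0001 shift [0.0016, -0.002, 0.0048] rot [0.003, 0.004, -0.002]
```

Emit:
play_rows --rows '[[1, [0, 0, 0.002], [0, 0, 0]], [1, [0, 0, 0.004], [0, 0, 0]], [1, [0, 0, 0.006], [0, 0, 0]], [1, [0, 0, 0.006], [0, 0, 0]], [1, [0, 0, 0.006], [0, 0, 0]], [1, [0, 0, 0.006], [0, 0, 0]], [1, [0, 0, 0.006], [0, 0, 0]]]'

```text
time: 3.43
eef_pos: [0.5604, 0.0209, 0.091]
tool_rot: [179.8, 0.3, 76.6]
ft_force: [-7.6, -3.3, 18.7]
finger_gap: 0.0001
gripper_force: 9.3
```

Emit:
play_rows --rows '[[1, [0, 0, 0.001], [0, 0, 0]], [1, [0, 0, 0.001], [0, 0, 0]], [1, [0, 0, 0.001], [0, 0, 0]], [1, [0, 0, 0.001], [0, 0, 0]], [1, [0, 0, 0.001], [0, 0, 0]], [1, [0, 0, 0.001], [0, 0, 0]], [1, [0, 0, 0.001], [0, 0, 0]], [1, [0, 0, 0.001], [0, 0, 0]], [1, [0, 0, 0.001], [0, 0, 0]], [1, [0, 0, 0.001], [0, 0, 0]], [1, [0, 0, 0.001], [0, 0, 0]], [1, [0, 0, 0.001], [0, 0, 0]]]'

```text
time: 4.43
eef_pos: [0.5605, 0.0209, 0.091]
tool_rot: [179.7, 0.3, 76.6]
ft_force: [-9.2, -2.3, 24.8]
finger_gap: 0.0
gripper_force: 12.0
```

```bash
python3 -c "
from h import *
plan(W('yel',.18),45)"
```

```text
t 4.43 at [0.5605 0.0209 0.091 ] [179.7   0.3  76.6] F [-9.2 -2.3 24.8] gap 0.0 shift [-0.0989, -0.0016, -0.0885] rot [0.006, 0.004, 0.552]
```

Emit:
play_rows --rows '[[1, [0, 0, -0.04], [0, 0, 0]], [1, [0, 0, -0.08], [0, 0, 0]], [0, [0, 0, -0.12], [0, 0, 0]], [0, [-0.04, 0, -0.12], [0, 0, 0.12]], [0, [-0.08, -0.001, -0.12], [0, 0, 0.24]], [0, [-0.099, -0.0016, -0.12], [0, 0, 0.36]], [0, [-0.099, -0.0016, -0.12], [0.006, 0.004, 0.48]], [0, [-0.099, -0.0016, -0.11], [0.006, 0.004, 0.552]], [0, [-0.099, -0.0016, -0.1], [0.006, 0.004, 0.552]], [0, [-0.099, -0.0016, -0.1], [0.006, 0.004, 0.552]]]'

```text
time: 5.27
eef_pos: [0.5355, -0.0734, 0.1851]
tool_rot: [-179.7, -0.1, 45.2]
ft_force: [-0.2, -0.2, -0.2]
finger_gap: 0.0856
gripper_force: 0.0
```

```bash
python3 -c "
from h import *
plan(W('yel',.066),45)
d=snap('top','t1',crop=(240,150,360,260),s=5)
snap('side','s1',crop=(220,140,360,260),s=4)"
```

```text
t 5.27 at [ 0.5355 -0.0734  0.1851] [-1.797e+02 -1.000e-01  4.520e+01] F [-0.2 -0.2 -0.2] gap 0.0856 shift [-0.0008, 0.0015, 0.1191] rot [-0.005, -0.001, 0.003]
```

View pics/s1.png

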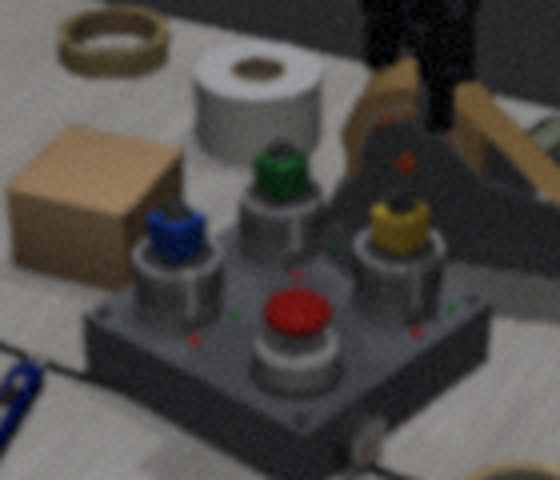

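The side crop shows the plunger up again at (297,312), with the fingers above yellow at (400,225). I'll go down over the yellow collar.

Emit:
play_rows --rows '[[0, [-0.001, 0.0015, 0.04], [-0.005, 0, 0]], [0, [-0.001, 0.0015, 0.08], [-0.005, 0, 0]], [0, [-0.001, 0.0015, 0.105], [-0.005, 0, 0]], [0, [-0.001, 0.0015, 0.118], [-0.005, 0, 0]], [0, [-0.001, 0.0015, 0.119], [-0.005, 0, 0]], [0, [-0.001, 0.0015, 0.119], [-0.005, 0, 0]]]'

```text
time: 5.87
eef_pos: [0.5363, -0.0741, 0.0661]
tool_rot: [-180.0, -0.1, 45.2]
ft_force: [1.1, -0.8, -0.1]
finger_gap: 0.0851
gripper_force: 0.0
```

Emit:
play_rows --grip_force 60 --rows '[[0.5, [0, 0, 0], [0, 0, 0]], [1, [0, 0, 0], [0, 0, 0]], [1, [0, 0, 0], [0, 0, 0]], [1, [0, 0, 0], [0, 0, 0]], [1, [0, 0, 0], [0, 0, 0]], [1, [0, 0, 0], [0, 0, 0]], [1, [0, 0, 0], [0, 0, 0]]]'

```text
time: 6.45
eef_pos: [0.5358, -0.0733, 0.0682]
tool_rot: [180.0, -0.1, 45.1]
ft_force: [-3.8, 2.5, 7.8]
finger_gap: 0.0553
gripper_force: 62.0
```

Emit:
play_rows --rows '[[1, [0, 0, -0.005], [0, 0, 0]], [1, [0, 0, -0.01], [0, 0, 0]], [1, [0, 0, -0.014], [0, 0, 0]], [1, [0, 0, -0.017], [0, 0, 0]], [1, [0, 0, -0.017], [0, 0, 0]], [1, [0, 0, -0.017], [0, 0, 0]]]'

```text
time: 6.95
eef_pos: [0.5356, -0.0736, 0.0826]
tool_rot: [-179.9, -0.1, 45.1]
ft_force: [0.7, 4.2, -10.4]
finger_gap: 0.0548
gripper_force: 65.3
```

Emit:
play_rows --rows '[[1, [0, 0, -0.001], [0, 0, -0.1]], [1, [0, 0, -0.001], [0, 0, -0.2]], [1, [0, 0, -0.001], [0, 0, -0.3]], [1, [0, 0, -0.001], [0, 0, -0.4]], [1, [0, 0, -0.001], [0, 0, -0.5]], [1, [0, 0, -0.001], [0, 0, -0.6]], [1, [0, 0, -0.001], [0, 0, -0.7]], [1, [0, 0, -0.001], [0, 0, -0.8]], [1, [0, 0, -0.001], [0, 0, -0.9]], [1, [0, 0, -0.001], [0, 0, -1.0]], [1, [0, 0, -0.001], [0, 0, -1.1]], [1, [0, 0, -0.001], [0, 0, -1.13]]]'

```text
time: 7.95
eef_pos: [0.536, -0.0735, 0.0833]
tool_rot: [179.9, -0.3, 109.3]
ft_force: [0.1, 7.0, -9.9]
finger_gap: 0.055
gripper_force: 69.0
```

```bash
python3 -c "
from h import *
plan(W('yel',.066),108)
print(robot.get_state()['torque'])"
```

```text
t 7.95 at [ 0.536  -0.0735  0.0833] [179.9  -0.3 109.3] F [ 0.1  7.  -9.9] gap 0.055 shift [-0.0009, -0.0006, 0.0173] rot [0.003, -0.006, 0.022]
[ 1.4991918  -0.41561152 -2.84294261]
```

Emit:
play_rows --rows '[[1, [0, 0, 0.005], [0, 0, 0.01]], [1, [0, 0, 0.01], [0, 0, 0.01]], [1, [0, 0, 0.015], [0, 0, 0.01]], [1, [0, 0, 0.017], [0, 0, 0.01]], [1, [0, 0, 0.017], [0, 0, 0.01]], [0, [0, 0, 0.017], [0, 0, 0.01]], [0, [0, 0, 0.017], [0, 0, 0.01]], [0, [0, 0, 0.017], [0, 0, 0.01]], [0, [0, 0, 0.017], [0, 0, 0.01]], [0, [0, 0, 0.017], [0, 0, 0.01]]]'

```text
time: 8.78
eef_pos: [0.5363, -0.0754, 0.0673]
tool_rot: [179.9, 0.0, 109.2]
ft_force: [-0.8, -0.3, 0.2]
finger_gap: 0.0853
gripper_force: 0.0
```

```bash
python3 -c "
from h import *
plan(W('yel',.098),76.7)
snap('side','s2',crop=(220,140,360,260),s=4)"
```

```text
t 8.78 at [ 0.5363 -0.0754  0.0673] [179.9   0.  109.2] F [-0.8 -0.3  0.2] gap 0.0853 shift [0.001, -0.0002, -0.0307] rot [0.002, 0.0, 0.568]
```

View pics/s2.png

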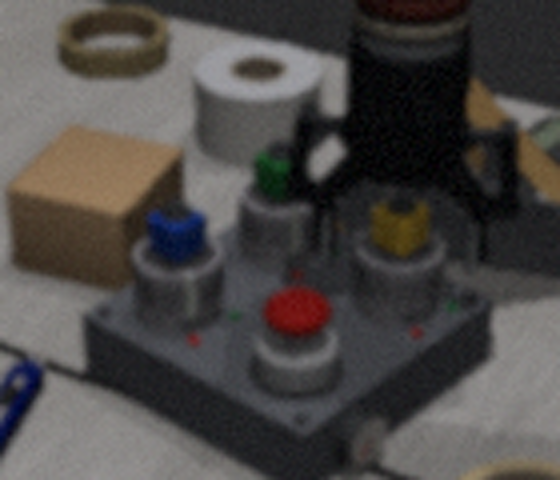

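The yellow collar has its white mark turned away from the red dot, and its rim is back at the same height, (400,250). Now I'll grip the yellow head.

Emit:
play_rows --grip_force 60 --rows '[[0, [0, 0, -0.031], [0, 0, 0]], [0, [0.001, 0, -0.031], [0, 0, 0.12]], [0, [0.001, 0, -0.031], [0, 0, 0.24]], [0, [0.001, 0, -0.031], [0, 0, 0.36]], [0, [0.001, 0, -0.031], [0, 0, 0.48]], [0.3, [0.001, 0, -0.031], [0, 0, 0.568]], [1, [0.001, 0, -0.031], [0, 0, 0.568]], [1, [0.001, 0, -0.031], [0, 0, 0.568]], [1, [0.001, 0, -0.031], [0, 0, 0.568]], [1, [0.001, 0, -0.031], [0, 0, 0.568]], [1, [0.001, 0, -0.031], [0, 0, 0.568]], [1, [0.001, 0, -0.031], [0, 0, 0.568]]]'

```text
time: 9.83
eef_pos: [0.5359, -0.0737, 0.0982]
tool_rot: [179.9, -0.1, 76.7]
ft_force: [0.6, 0.1, 1.4]
finger_gap: 0.0271
gripper_force: 59.3
```

Emit:
play_rows --rows '[[1, [0, 0, -0.008], [0, 0, 0]], [1, [0, 0, -0.02], [0, 0, 0]], [1, [0, 0, -0.03], [0, 0, 0]], [1, [0, 0, -0.03], [0, 0, 0]]]'

```text
time: 10.17
eef_pos: [0.5367, -0.0737, 0.1301]
tool_rot: [179.7, -0.1, 76.7]
ft_force: [0.3, -0.5, -0.6]
finger_gap: 0.0268
gripper_force: 59.4
```

Emit:
play_rows --rows '[[1, [0, 0, -0.04], [0, 0, 0]], [1, [0, 0, -0.08], [0, 0, 0]], [1, [0, 0, -0.12], [0, 0, 0]], [1, [0, 0, -0.13], [0, 0, 0]], [1, [0, 0, -0.13], [0, 0, 0]]]'

```text
time: 10.58
eef_pos: [0.5373, -0.0735, 0.2615]
tool_rot: [179.5, -0.1, 76.7]
ft_force: [-0.8, -0.2, -1.3]
finger_gap: 0.0273
gripper_force: 61.3
```

```bash
python3 -c "
from h import *
plan([.46,.41,.26],76.7)
snap('top','t3',s=1.4)
"
```

```text
t 10.58 at [ 0.5373 -0.0735  0.2615] [ 1.795e+02 -1.000e-01  7.670e+01] F [-0.8 -0.2 -1.3] gap 0.0273 shift [0.4528, -0.1865, 0.0008] rot [0.009, -0.002, 0.0]
```

View pics/t3.png

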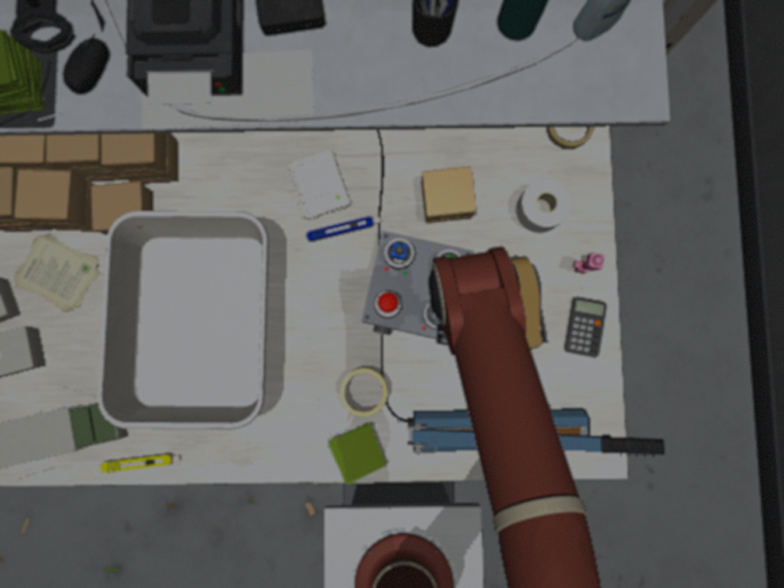

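The tub is unmoved, with its rim from (104,213) to (267,425). The arm holds the yellow nozzle above the manifold. Next I'll carry it to the tub.

Emit:
play_rows --rows '[[1, [0.453, -0.187, 0], [0.009, 0, 0]], [1, [0.453, -0.187, 0], [0.009, 0, 0]], [1, [0.453, -0.187, 0], [0.009, 0, 0]], [1, [0.453, -0.187, 0], [0.009, 0, 0]], [1, [0.453, -0.187, 0], [0.009, 0, 0]], [1, [0.453, -0.187, 0], [0.009, 0, 0]], [1, [0.453, -0.187, 0], [0.009, 0, 0]], [1, [0.453, -0.187, 0], [0.009, 0, 0]], [1, [0.453, -0.187, 0], [0.009, 0, 0]], [1, [0.453, -0.187, 0], [0.009, 0, 0]], [1, [0.453, -0.187, 0], [0.009, 0, 0]], [1, [0.453, -0.187, 0], [0.009, 0, 0]]]'

```text
time: 11.63
eef_pos: [0.4546, 0.4127, 0.2548]
tool_rot: [-179.3, 0.2, 76.9]
ft_force: [-0.0, -0.3, -2.0]
finger_gap: 0.0272
gripper_force: 61.1
```

```bash
python3 -c "
from h import *
plan([.46,.41,.103],76.7)
st()"
```

```text
t 11.63 at [0.4546 0.4127 0.2548] [-179.3    0.2   76.9] F [-0.  -0.3 -2. ] gap 0.0272 shift [-0.001, 0.0078, 0.1517] rot [-0.013, 0.003, 0.004]
11.6333 [0.4546 0.4127 0.2548] [-1.7927e+02  1.6000e-01  7.6920e+01] [-0.  -0.3 -2. ] 0.0272 [-25.8  33.9 -31.2  84.9  17.7  66.7 -72.9]
```

Emit:
play_rows --rows '[[1, [0, 0, 0.04], [-0.013, 0, 0]], [1, [0, 0, 0.08], [-0.013, 0, 0]], [1, [0, 0, 0.12], [-0.013, 0, 0]], [1, [0, 0, 0.145], [-0.013, 0, 0]], [1, [0, 0, 0.15], [-0.013, 0, 0]], [1, [0, 0, 0.15], [-0.013, 0, 0]], [0, [0, 0, 0.15], [-0.013, 0, 0]], [0, [0, 0, 0.15], [-0.013, 0, 0]], [0, [0, 0, 0.15], [-0.013, 0, 0]], [0, [0, 0, 0.12], [-0.013, 0, 0]], [0, [0, 0, 0.08], [-0.013, 0, 0]], [0, [0, 0, 0.04], [-0.013, 0, 0]]]'

```text
time: 12.63
eef_pos: [0.4571, 0.4101, 0.2207]
tool_rot: [179.7, -0.1, 76.7]
ft_force: [0.5, 0.0, -0.2]
finger_gap: 0.0854
gripper_force: 0.0
```

```bash
python3 -c "
from h import *
plan(W('yel',.24),109.2)
st()"
```

```text
t 12.63 at [0.4571 0.4101 0.2207] [ 1.797e+02 -1.000e-01  7.670e+01] F [ 0.5  0.  -0.2] gap 0.0854 shift [-0.4535, 0.188, -0.019] rot [0.005, -0.0, -0.567]
12.6333 [0.4571 0.4101 0.2207] [ 1.7972e+02 -9.0000e-02  7.6710e+01] [ 0.5  0.  -0.2] 0.0854 [-26.1  35.1 -30.3  88.4  19.5  61.6 -74.5]
```

Back to the yellow collar at released yaw (109°), to relock it.

Emit:
play_rows --rows '[[0, [-0.4535, 0.188, -0.02], [0.005, 0, -0.567]], [0, [-0.4535, 0.188, -0.02], [0.005, 0, -0.567]], [0, [-0.4535, 0.188, -0.02], [0.005, 0, -0.567]], [0, [-0.4535, 0.188, -0.02], [0.005, 0, -0.567]], [0, [-0.4535, 0.188, -0.02], [0.005, 0, -0.567]], [0, [-0.4535, 0.188, -0.02], [0.005, 0, -0.567]], [0, [-0.4535, 0.188, -0.02], [0.005, 0, -0.567]], [0, [-0.4535, 0.188, -0.02], [0.005, 0, -0.567]], [0, [-0.4535, 0.188, -0.02], [0.005, 0, -0.567]], [0, [-0.4535, 0.188, -0.02], [0.005, 0, -0.567]], [0, [-0.4535, 0.188, -0.02], [0.005, 0, -0.567]], [0, [-0.4535, 0.188, -0.02], [0.005, 0, -0.567]]]'

```text
time: 13.63
eef_pos: [0.5366, -0.0787, 0.2408]
tool_rot: [179.9, 0.2, 109.0]
ft_force: [0.7, -0.5, 0.6]
finger_gap: 0.0854
gripper_force: 0.0
```

```bash
python3 -c "
from h import *
plan(W('yel',.066),109.2)
snap('side','s4',s=1.4)"
```

```text
t 13.63 at [ 0.5366 -0.0787  0.2408] [179.9   0.2 109. ] F [ 0.7 -0.5  0.6] gap 0.0854 shift [0.0051, 0.0001, 0.1747] rot [0.002, 0.004, -0.004]
```

View pics/s4.png

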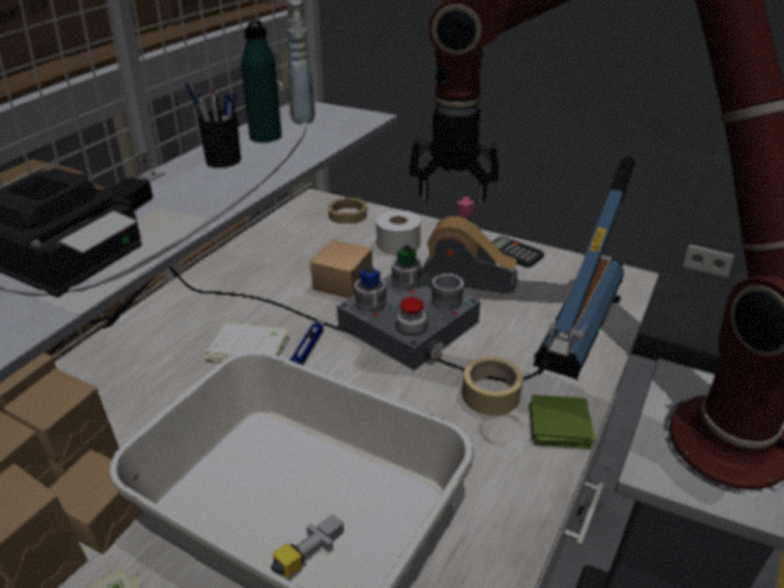

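The yellow nozzle lies in the tub, head at (288,558) and foot at (330,528). The empty coupler is at (447,290). I'll go down on that collar.

Emit:
play_rows --rows '[[0, [0, 0, 0], [0, 0, 0]], [0, [0.001, 0, 0.04], [0, 0, 0]], [0, [0.001, 0, 0.08], [0, 0, 0]], [0, [0.001, 0, 0.12], [0, 0, 0]], [0, [0.001, 0, 0.155], [0, 0, 0]], [0, [0.001, 0, 0.175], [0, 0, 0]], [0, [0.001, 0, 0.175], [0, 0, 0]]]'

```text
time: 14.27
eef_pos: [0.533, -0.0722, 0.061]
tool_rot: [-179.7, -0.2, 109.3]
ft_force: [-1.0, -0.2, -0.3]
finger_gap: 0.0854
gripper_force: 0.0
```

```bash
python3 -c "
from h import *
plan(W('yel',.066),109.2)"
```

```text
t 14.27 at [ 0.533  -0.0722  0.061 ] [-179.7   -0.2  109.3] F [-1.  -0.2 -0.3] gap 0.0854 shift [-0.003, 0.0018, -0.005] rot [-0.006, -0.003, 0.002]
```

Emit:
play_rows --grip_force 60 --rows '[[0, [-0.002, 0.001, -0.003], [-0.005, 0, 0]], [0, [-0.002, 0.001, -0.003], [-0.005, 0, 0]], [0.5, [-0.002, 0.001, -0.003], [-0.005, 0, 0]], [1, [-0.002, 0.001, -0.003], [-0.005, 0, 0]], [1, [-0.002, 0.001, -0.003], [-0.005, 0, 0]], [1, [-0.002, 0.001, -0.003], [-0.005, 0, 0]], [1, [-0.002, 0.001, -0.003], [-0.005, 0, 0]], [1, [-0.002, 0.001, -0.007], [-0.005, 0, 0]], [1, [-0.002, 0.001, -0.012], [-0.005, 0, 0]], [1, [-0.002, 0.001, -0.017], [-0.005, 0, 0]], [1, [-0.002, 0.001, -0.02], [-0.005, 0, 0]], [1, [-0.002, 0.001, -0.02], [-0.005, 0, 0]]]'

```text
time: 15.27
eef_pos: [0.5369, -0.0754, 0.0837]
tool_rot: [179.7, 0.0, 109.2]
ft_force: [1.9, -1.9, -10.8]
finger_gap: 0.0549
gripper_force: 65.3
```

```bash
python3 -c "
from h import *
plan(W('yel',.066),45)"
```

```text
t 15.27 at [ 0.5369 -0.0754  0.0837] [179.7   0.  109.2] F [  1.9  -1.9 -10.8] gap 0.0549 shift [0.0013, -0.0009, 0.0177] rot [0.004, -0.002, 1.12]
```

Emit:
play_rows --rows '[[1, [0, 0, 0], [0, 0, 0.1]], [1, [0, 0, 0], [0, 0, 0.2]], [1, [0, 0, 0], [0, 0, 0.3]], [1, [0, 0, 0], [0, 0, 0.4]], [1, [0, 0, 0], [0, 0, 0.5]], [1, [0, 0, 0], [0, 0, 0.6]], [1, [0, 0, 0], [0, 0, 0.7]], [1, [0, 0, 0], [0, 0, 0.8]], [1, [0, 0, 0], [0, 0, 0.9]], [1, [0, 0, 0], [0, 0, 1.0]], [1, [0, 0, 0], [0, 0, 1.1]], [1, [0, 0, 0], [0, 0, 1.15]]]'

```text
time: 16.27
eef_pos: [0.5344, -0.0745, 0.0825]
tool_rot: [-180.0, 0.1, 43.7]
ft_force: [-0.8, 1.7, -10.3]
finger_gap: 0.0548
gripper_force: 65.1
```

```bash
python3 -c "
from h import *
plan(W('yel',.066),45)
print(robot.get_state()['torque'])"
```

```text
t 16.27 at [ 0.5344 -0.0745  0.0825] [-1.80e+02  1.00e-01  4.37e+01] F [ -0.8   1.7 -10.3] gap 0.0548 shift [0.001, 0.0009, 0.0165] rot [-0.001, 0.001, -0.022]
[-0.03560821 -0.21185905  1.33545294]
```

Emit:
play_rows --rows '[[1, [0, 0, 0.005], [0, 0, -0.01]], [1, [0, 0, 0.01], [0, 0, -0.01]], [1, [0, 0, 0.015], [0, 0, -0.01]], [1, [0, 0, 0.018], [0, 0, -0.01]], [1, [0, 0, 0.018], [0, 0, -0.01]], [0, [0, 0, 0.018], [0, 0, -0.01]], [0, [0, 0, 0.018], [0, 0, -0.01]], [0, [0, 0, 0.018], [0, 0, -0.01]], [0, [0, 0, -0.02], [0, 0, -0.01]], [0, [0, 0, -0.06], [0, 0, -0.01]], [0, [0, 0, -0.1], [0, 0, -0.01]], [0, [0, 0, -0.1], [0, 0, -0.01]]]'

```text
time: 17.27
eef_pos: [0.5433, -0.075, 0.1918]
tool_rot: [179.1, -1.0, 43.8]
ft_force: [1.6, 0.2, 0.4]
finger_gap: 0.0855
gripper_force: 0.0
```

```bash
python3 -c "
from h import *
plan(W('green',.185),45)
snap('side','s5',crop=(220,140,360,260),s=4)"
```

```text
t 17.27 at [ 0.5433 -0.075   0.1918] [179.1  -1.   43.8] F [1.6 0.2 0.4] gap 0.0855 shift [0.049, 0.0783, 0.0089] rot [0.016, -0.017, -0.021]
```

View pics/s5.png

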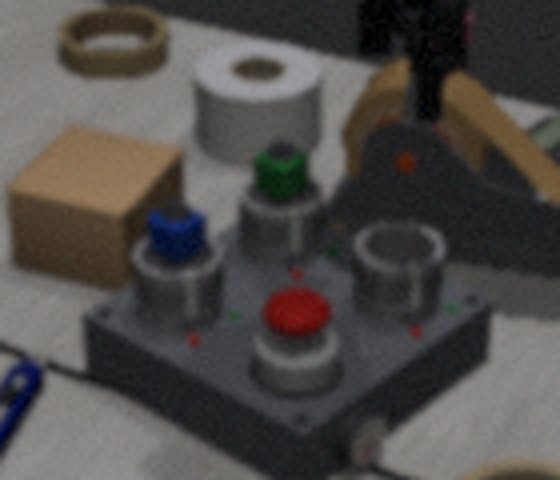

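The yellow coupler is empty; its mark is back by the red dot at (415,285) and the collar is down. Next is green, after a check on the tape dispenser's clearance.

```bash
python3 -c "
from h import *
d=load('top0')
for u,v in [(490,262),(502,258),(500,345),(540,300)]:
  for z in(.03,.09): print(u,v,z,unproj(d,u/1.4,v/1.4,z).round(3))
plan(W('green',.185),45)
"
```

```text
490 262 0.03 [ 0.644 -0.19   0.03 ]
490 262 0.09 [ 0.635 -0.179  0.09 ]
502 258 0.03 [ 0.652 -0.215  0.03 ]
502 258 0.09 [ 0.642 -0.203  0.09 ]
500 345 0.03 [ 0.473 -0.205  0.03 ]
500 345 0.09 [ 0.473 -0.193  0.09 ]
540 300 0.03 [ 0.564 -0.289  0.03 ]
540 300 0.09 [ 0.559 -0.274  0.09 ]
t 17.32 at [ 0.5411 -0.0751  0.1885] [179.3  -0.8  43.8] F [-0.2  0.3  0.2] gap 0.0856 shift [0.0508, 0.0797, 0.0051] rot [0.012, -0.013, -0.021]
```

Emit:
play_rows --rows '[[0, [0.02, 0.03, 0], [0, 0, 0]], [0, [0.04, 0.06, 0], [0, 0, -0.02]], [0, [0.053, 0.082, 0], [0, 0, -0.02]], [0, [0.053, 0.082, 0], [0, 0, -0.02]], [0, [0.053, 0.082, 0], [0, 0, -0.02]], [0, [0.053, 0.082, 0], [0, 0, -0.02]]]'

```text
time: 17.82
eef_pos: [0.6307, -0.0971, 0.1828]
tool_rot: [-180.0, -0.2, 45.0]
ft_force: [-0.8, 0.5, -0.4]
finger_gap: 0.0851
gripper_force: 0.0
```

```bash
python3 -c "
from h import *
plan(W('green',.066),45)"
```

```text
t 17.82 at [ 0.6307 -0.0971  0.1828] [-180.    -0.2   45. ] F [-0.8  0.5 -0.4] gap 0.0851 shift [0.0009, 0.0019, 0.1168] rot [-0.0, -0.003, 0.0]
```

Emit:
play_rows --rows '[[0, [0.001, 0.002, 0.04], [0, 0, 0]], [0, [0.001, 0.002, 0.08], [0, 0, 0]], [0, [0.001, 0.002, 0.105], [0, 0, 0]], [0, [0.001, 0.002, 0.115], [0, 0, 0]], [0, [0.001, 0.002, 0.117], [0, 0, 0]], [0, [0.001, 0.002, 0.117], [0, 0, 0]], [0, [0.001, 0.002, 0.117], [0, 0, 0]]]'

```text
time: 18.4
eef_pos: [0.6358, -0.0979, 0.0694]
tool_rot: [179.7, -0.4, 45.0]
ft_force: [-0.2, 0.5, 0.1]
finger_gap: 0.0855
gripper_force: 0.0
```

Emit:
play_rows --grip_force 60 --rows '[[0.5, [0, 0, 0], [0, 0, 0]], [1, [0, 0, 0], [0, 0, 0]], [1, [0, 0, 0], [0, 0, 0]], [1, [0, 0, 0], [0, 0, 0]], [1, [0, 0, 0], [0, 0, 0]], [1, [0, 0, 0], [0, 0, 0]], [1, [0, 0, -0.005], [0, 0, 0]], [1, [0, 0, -0.01], [0, 0, 0]], [1, [0, 0, -0.014], [0, 0, 0]], [1, [0, 0, -0.018], [0, 0, 0]], [1, [0, 0, -0.018], [0, 0, 0]], [1, [0, 0, -0.018], [0, 0, 0]]]'

```text
time: 19.4
eef_pos: [0.6334, -0.0964, 0.0842]
tool_rot: [-179.9, -0.2, 45.1]
ft_force: [-0.4, 5.9, -10.2]
finger_gap: 0.0548
gripper_force: 65.3
```

```bash
python3 -c "
from h import *
plan(W('green',.066),45)"
```

```text
t 19.4 at [ 0.6334 -0.0964  0.0842] [-179.9   -0.2   45.1] F [ -0.4   5.9 -10.2] gap 0.0548 shift [-0.0011, 0.0005, 0.0182] rot [-0.001, -0.004, 0.001]
```

Emit:
play_rows --rows '[[1, [0, 0, -0.001], [0, 0, -0.1]], [1, [0, 0, -0.001], [0, 0, -0.2]], [1, [0, 0, -0.001], [0, 0, -0.3]], [1, [0, 0, -0.001], [0, 0, -0.4]], [1, [0, 0, -0.001], [0, 0, -0.5]], [1, [0, 0, -0.001], [0, 0, -0.6]], [1, [0, 0, -0.001], [0, 0, -0.7]], [1, [0, 0, -0.001], [0, 0, -0.8]], [1, [0, 0, -0.001], [0, 0, -0.9]], [1, [0, 0, -0.001], [0, 0, -1.0]], [1, [0, 0, -0.001], [0, 0, -1.1]], [1, [0, 0, -0.001], [0, 0, -1.13]]]'

```text
time: 20.4
eef_pos: [0.633, -0.0963, 0.0847]
tool_rot: [179.8, -0.4, 109.4]
ft_force: [-0.6, 6.6, -9.6]
finger_gap: 0.0547
gripper_force: 67.2
```

```bash
python3 -c "
from h import *
plan(W('green',.066),108)
print(robot.get_state()['torque'])"
```

```text
t 20.4 at [ 0.633  -0.0963  0.0847] [179.8  -0.4 109.4] F [-0.6  6.6 -9.6] gap 0.0547 shift [-0.0013, -0.0004, 0.0187] rot [0.003, -0.007, 0.024]
[ 1.55270941  0.08566227 -2.64621537]
```

Emit:
play_rows --rows '[[1, [0, 0, 0.005], [0, 0, 0.01]], [1, [0, 0, 0.01], [0, 0, 0.01]], [1, [0, 0, 0.015], [0, 0, 0.01]], [1, [0, 0, 0.017], [0, 0, 0.01]], [1, [0, 0, 0.017], [0, 0, 0.01]], [0, [0, 0, 0.017], [0, 0, 0.01]], [0, [0, 0, 0.017], [0, 0, 0.01]], [0, [0, 0, 0.017], [0, 0, 0.01]], [0, [0, 0, 0.017], [0, 0, 0.01]], [0, [0, 0, 0.017], [0, 0, 0.01]]]'

```text
time: 21.23
eef_pos: [0.635, -0.0992, 0.0699]
tool_rot: [179.7, 0.1, 109.1]
ft_force: [0.4, 1.0, -0.2]
finger_gap: 0.0852
gripper_force: 0.0
```

```bash
python3 -c "
from h import *
plan(W('green',.098),76.7)"
```

```text
t 21.23 at [ 0.635  -0.0992  0.0699] [1.797e+02 1.000e-01 1.091e+02] F [ 0.4  1.  -0.2] gap 0.0852 shift [0.0022, -0.0012, -0.0282] rot [0.006, 0.0, 0.566]
```

Emit:
play_rows --grip_force 60 --rows '[[0, [0, 0, -0.029], [0, 0, 0]], [0, [0.001, -0.001, -0.029], [0, 0, 0.12]], [0, [0.001, -0.001, -0.029], [0, 0, 0.24]], [0, [0.001, -0.001, -0.029], [0, 0, 0.36]], [0, [0.001, -0.001, -0.029], [0, 0, 0.48]], [0.3, [0.001, -0.001, -0.029], [0, 0, 0.566]], [1, [0.001, -0.001, -0.029], [0, 0, 0.566]], [1, [0.001, -0.001, -0.029], [0, 0, 0.566]], [1, [0.001, -0.001, -0.029], [0, 0, 0.566]], [1, [0.001, -0.001, -0.029], [0, 0, 0.566]], [1, [0.001, -0.001, -0.029], [0, 0, 0.566]], [1, [0.001, -0.001, -0.029], [0, 0, 0.566]]]'

```text
time: 22.23
eef_pos: [0.6331, -0.0976, 0.0984]
tool_rot: [179.7, -0.1, 76.8]
ft_force: [-1.0, -0.4, 1.0]
finger_gap: 0.0269
gripper_force: 59.4
```

Emit:
play_rows --rows '[[1, [0, 0, -0.008], [0, 0, 0]], [1, [0, 0, -0.02], [0, 0, 0]], [1, [0, 0, -0.03], [0, 0, 0]], [1, [0, 0, -0.03], [0, 0, 0]]]'

```text
time: 22.57
eef_pos: [0.6343, -0.0976, 0.1314]
tool_rot: [179.5, -0.2, 76.8]
ft_force: [-0.8, -0.1, -0.4]
finger_gap: 0.0272
gripper_force: 59.6
```

Emit:
play_rows --rows '[[1, [0, 0, -0.04], [0, 0, 0]], [1, [0, 0, -0.08], [0, 0, 0]], [1, [0, 0, -0.12], [0, 0, 0]], [1, [0, 0, -0.13], [0, 0, 0]], [1, [0, 0, -0.13], [0, 0, 0]]]'

```text
time: 22.98
eef_pos: [0.6345, -0.0971, 0.2633]
tool_rot: [179.2, -0.2, 76.8]
ft_force: [-0.1, -0.3, -1.7]
finger_gap: 0.0273
gripper_force: 61.4
```

```bash
python3 -c "
from h import *
plan([.60,.41,.26],76.7)
d=snap('top','t6'); e=load('top0')
a=np.abs(d['frame'].astype(int)-e['frame'])[140:310,60:200].sum(2); ys,xs=np.where(a>120); print('tub diff',len(xs), (xs.min()+60,xs.max()+60,ys.min()+140,ys.max()+140) if len(xs) else '')
"
```

```text
t 22.98 at [ 0.6345 -0.0971  0.2633] [179.2  -0.2  76.8] F [-0.1 -0.3 -1.7] gap 0.0273 shift [0.4858, -0.1497, 0.0031] rot [0.014, -0.004, 0.001]
tub diff 121 (np.int64(101), np.int64(140), np.int64(242), np.int64(254))
```

Emit:
play_rows --rows '[[1, [0.486, -0.15, 0], [0.01, 0, 0]], [1, [0.486, -0.15, 0], [0.01, 0, 0]], [1, [0.486, -0.15, 0], [0.01, 0, 0]], [1, [0.486, -0.15, 0], [0.01, 0, 0]], [1, [0.486, -0.15, 0], [0.01, 0, 0]], [1, [0.486, -0.15, 0], [0.01, 0, 0]], [1, [0.486, -0.15, 0], [0.01, 0, 0]], [1, [0.486, -0.15, 0], [0.01, 0, 0]], [1, [0.486, -0.15, 0], [0.01, 0, 0]], [1, [0.486, -0.15, 0], [0.01, 0, 0]], [1, [0.486, -0.15, 0], [0.01, 0, 0]], [1, [0.486, -0.15, 0], [0.01, 0, 0]]]'

```text
time: 24.03
eef_pos: [0.5967, 0.4018, 0.2551]
tool_rot: [-179.5, 0.2, 76.8]
ft_force: [-0.1, 0.3, -1.8]
finger_gap: 0.027
gripper_force: 61.4
```

```bash
python3 -c "
from h import *
plan([.60,.41,.103],76.7)"
```

```text
t 24.03 at [0.5967 0.4018 0.2551] [-179.5    0.2   76.8] F [-0.1  0.3 -1.8] gap 0.027 shift [0.0092, 0.0027, 0.152] rot [-0.009, 0.003, 0.001]
```

Emit:
play_rows --rows '[[1, [0, 0, 0.04], [-0.009, 0, 0]], [1, [0, 0, 0.08], [-0.009, 0, 0]], [1, [0, 0, 0.12], [-0.009, 0, 0]], [1, [0, 0, 0.145], [-0.009, 0, 0]], [1, [0, 0, 0.15], [-0.009, 0, 0]], [1, [0, 0, 0.15], [-0.009, 0, 0]], [0, [0, 0, 0.15], [-0.009, 0, 0]], [0, [0, 0, 0.15], [-0.009, 0, 0]], [0, [0, 0, 0.15], [-0.009, 0, 0]], [0, [0, 0, 0.12], [-0.009, 0, 0]], [0, [0, 0, 0.08], [-0.009, 0, 0]], [0, [0, 0, 0.04], [-0.009, 0, 0]]]'

```text
time: 25.03
eef_pos: [0.5977, 0.4012, 0.2212]
tool_rot: [179.8, -0.2, 76.8]
ft_force: [0.3, 1.0, -0.1]
finger_gap: 0.0852
gripper_force: 0.0
```

```bash
python3 -c "
from h import *
plan(W('green',.24),109.2)"
```

```text
t 25.03 at [0.5977 0.4012 0.2212] [179.8  -0.2  76.8] F [ 0.3  1.  -0.1] gap 0.0852 shift [-0.4773, 0.1485, -0.0197] rot [0.004, -0.002, -0.566]
```

Emit:
play_rows --rows '[[0, [-0.4773, 0.1485, -0.02], [0.004, 0, -0.566]], [0, [-0.4773, 0.1485, -0.02], [0.004, 0, -0.566]], [0, [-0.4773, 0.1485, -0.02], [0.004, 0, -0.566]], [0, [-0.4773, 0.1485, -0.02], [0.004, 0, -0.566]], [0, [-0.4773, 0.1485, -0.02], [0.004, 0, -0.566]], [0, [-0.4773, 0.1485, -0.02], [0.004, 0, -0.566]], [0, [-0.4773, 0.1485, -0.02], [0.004, 0, -0.566]], [0, [-0.4773, 0.1485, -0.02], [0.004, 0, -0.566]], [0, [-0.4773, 0.1485, -0.02], [0.004, 0, -0.566]], [0, [-0.4773, 0.1485, -0.02], [0.004, 0, -0.566]], [0, [-0.4773, 0.1485, -0.02], [0.004, 0, -0.566]], [0, [-0.4773, 0.1485, -0.02], [0.004, 0, -0.566]]]'

```text
time: 26.03
eef_pos: [0.6336, -0.0993, 0.2408]
tool_rot: [179.8, 0.1, 109.2]
ft_force: [-0.2, -0.4, 0.1]
finger_gap: 0.0854
gripper_force: 0.0
```

Emit:
play_rows --rows '[[0, [0, 0, 0], [0, 0, 0]], [0, [0, 0, 0], [0, 0, 0]], [0, [0, 0, 0], [0, 0, 0]]]'

```text
time: 26.28
eef_pos: [0.6334, -0.0965, 0.2398]
tool_rot: [179.8, -0.1, 109.2]
ft_force: [0.5, 1.1, 0.1]
finger_gap: 0.0853
gripper_force: 0.0
```

```bash
python3 -c "
from h import *
plan(W('green',.066),109.2)"
```

```text
t 26.28 at [ 0.6334 -0.0965  0.2398] [ 1.798e+02 -1.000e-01  1.092e+02] F [0.5 1.1 0.1] gap 0.0853 shift [-0.0011, -0.0012, 0.1738] rot [0.003, -0.001, -0.0]
```

Emit:
play_rows --rows '[[0, [-0.001, 0, 0.04], [0.003, 0, 0]], [0, [-0.001, 0, 0.08], [0.003, 0, 0]], [0, [-0.001, 0, 0.12], [0.003, 0, 0]], [0, [-0.001, 0, 0.155], [0.003, 0, 0]], [0, [-0.001, 0, 0.173], [0.003, 0, 0]], [0, [-0.001, 0, 0.173], [0.003, 0, 0]], [0, [-0.001, 0, 0.173], [0.003, 0, 0]]]'

```text
time: 26.87
eef_pos: [0.6336, -0.0953, 0.0655]
tool_rot: [-179.9, -0.2, 109.4]
ft_force: [0.2, -0.3, 1.4]
finger_gap: 0.0854
gripper_force: 0.0
```

Emit:
play_rows --grip_force 60 --rows '[[0.5, [0, 0, 0], [0, 0, 0]], [1, [0, 0, 0], [0, 0, 0]], [1, [0, 0, 0], [0, 0, 0]], [1, [0, 0, 0], [0, 0, 0]], [1, [0, 0, 0], [0, 0, 0]], [1, [0, 0, 0], [0, 0, 0]], [1, [0, 0, -0.005], [0, 0, 0]], [1, [0, 0, -0.01], [0, 0, 0]], [1, [0, 0, -0.014], [0, 0, 0]], [1, [0, 0, -0.018], [0, 0, 0]], [1, [0, 0, -0.018], [0, 0, 0]], [1, [0, 0, -0.018], [0, 0, 0]]]'

```text
time: 27.87
eef_pos: [0.6335, -0.0976, 0.0826]
tool_rot: [-179.9, -0.1, 109.2]
ft_force: [2.2, 1.4, -10.2]
finger_gap: 0.0549
gripper_force: 65.4
```

```bash
python3 -c "
from h import *
plan(W('green',.066),45)"
```

```text
t 27.87 at [ 0.6335 -0.0976  0.0826] [-1.799e+02 -1.000e-01  1.092e+02] F [  2.2   1.4 -10.2] gap 0.0549 shift [0.0002, -0.0004, 0.0167] rot [-0.003, -0.001, 1.12]
```

Emit:
play_rows --rows '[[1, [0, 0, 0], [0, 0, 0.1]], [1, [0, 0, 0], [0, 0, 0.2]], [1, [0, 0, 0], [0, 0, 0.3]], [1, [0, 0, 0], [0, 0, 0.4]], [1, [0, 0, 0], [0, 0, 0.5]], [1, [0, 0, 0], [0, 0, 0.6]], [1, [0, 0, 0], [0, 0, 0.7]], [1, [0, 0, 0], [0, 0, 0.8]], [1, [0, 0, 0], [0, 0, 0.9]], [1, [0, 0, 0], [0, 0, 1.0]], [1, [0, 0, 0], [0, 0, 1.1]], [1, [0, 0, 0], [0, 0, 1.15]]]'

```text
time: 28.87
eef_pos: [0.6315, -0.0978, 0.082]
tool_rot: [-179.8, 0.4, 43.7]
ft_force: [-3.0, -3.7, -10.2]
finger_gap: 0.0547
gripper_force: 65.1
```

```bash
python3 -c "
from h import *
plan(W('green',.066),45)
print(robot.get_state()['torque'])"
```

```text
t 28.87 at [ 0.6315 -0.0978  0.082 ] [-179.8    0.4   43.7] F [ -3.   -3.7 -10.2] gap 0.0547 shift [0.0014, 0.0008, 0.016] rot [-0.003, 0.007, -0.022]
[-0.99553575 -0.05577596  1.32433476]
```

Emit:
play_rows --rows '[[1, [0, 0, 0.005], [0, 0, -0.01]], [1, [0, 0, 0.01], [0, 0, -0.01]], [1, [0, 0, 0.015], [0, 0, -0.01]], [1, [0, 0, 0.018], [0, 0, -0.01]], [1, [0, 0, 0.018], [0, 0, -0.01]], [0, [0, 0, 0.018], [0, 0, -0.01]], [0, [0, 0, 0.018], [0, 0, -0.01]], [0, [0, 0, 0.018], [0, 0, -0.01]], [0, [0, 0, -0.02], [0, 0, -0.01]], [0, [0, 0, -0.06], [0, 0, -0.01]], [0, [0, 0, -0.1], [0, 0, -0.01]], [0, [0, 0, -0.1], [0, 0, -0.01]]]'

```text
time: 29.87
eef_pos: [0.6403, -0.0976, 0.1931]
tool_rot: [179.3, -0.7, 43.8]
ft_force: [1.2, 1.1, 1.0]
finger_gap: 0.0858
gripper_force: 0.0
```

Emit:
play_rows --rows '[[0, [0, 0, 0], [0, 0, 0]], [0, [0, 0, 0], [0, 0, 0]], [0, [0, 0, 0], [0, 0, 0]]]'

```text
time: 30.12
eef_pos: [0.6328, -0.098, 0.1816]
tool_rot: [-179.7, 0.2, 43.8]
ft_force: [-0.2, 0.5, -0.3]
finger_gap: 0.0857
gripper_force: 0.0
```

```bash
python3 -c "
from h import *
plan(W('blue',.185),45)
snap('side','s7',s=1.4)"
```

```text
t 30.12 at [ 0.6328 -0.098   0.1816] [-179.7    0.2   43.8] F [-0.2  0.5 -0.3] gap 0.0857 shift [0.0845, -0.0544, -0.0035] rot [-0.005, 0.004, -0.02]
```

View pics/s7.png

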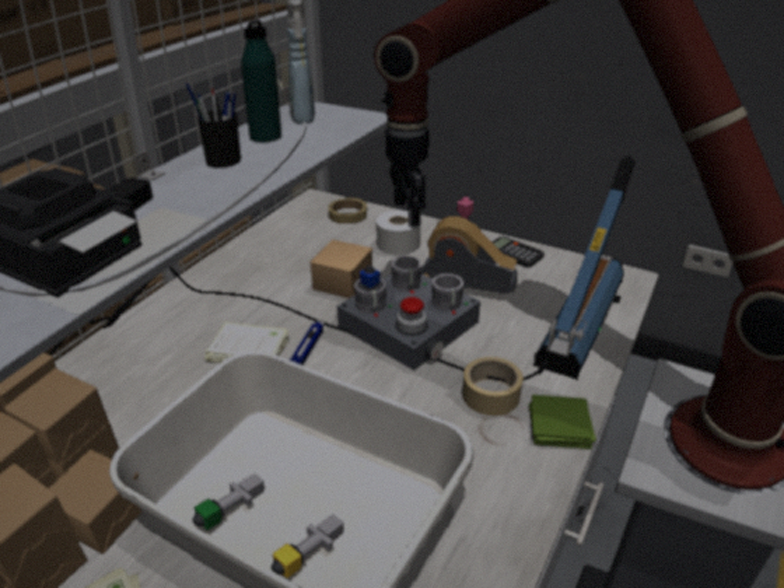

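Green, head (208,512), and yellow, head (288,558), both lie in the tub, and both of their couplers are empty and down. Next is blue.

Emit:
play_rows --rows '[[0, [0.03, -0.02, 0], [0, 0, 0]], [0, [0.06, -0.04, 0], [-0.005, 0, -0.02]], [0, [0.0845, -0.0544, 0], [-0.005, 0, -0.02]], [0, [0.0845, -0.0544, 0], [-0.005, 0, -0.02]], [0, [0.0845, -0.0544, 0], [-0.005, 0, -0.02]], [0, [0.0845, -0.0544, 0], [-0.005, 0, -0.02]], [0, [0.0845, -0.0544, 0], [-0.005, 0, -0.02]]]'

```text
time: 30.75
eef_pos: [0.6564, -0.0024, 0.182]
tool_rot: [179.9, 0.3, 44.9]
ft_force: [0.9, -0.7, -0.1]
finger_gap: 0.0855
gripper_force: 0.0
```

```bash
python3 -c "
from h import *
plan(W('blue',.066),45)"
```

```text
t 30.75 at [ 0.6564 -0.0024  0.182 ] [179.9   0.3  44.9] F [ 0.9 -0.7 -0.1] gap 0.0855 shift [0.0018, -0.002, 0.116] rot [0.003, 0.004, -0.002]
```

Emit:
play_rows --rows '[[0, [0.001, -0.001, 0.04], [0.002, 0.002, 0]], [0, [0.001, -0.001, 0.08], [0.002, 0.002, 0]], [0, [0.001, -0.001, 0.105], [0.002, 0.002, 0]], [0, [0.001, -0.001, 0.115], [0.002, 0.002, 0]], [0, [0.001, -0.001, 0.116], [0.002, 0.002, 0]], [0, [0.001, -0.001, 0.116], [0.002, 0.002, 0]], [0, [0.001, -0.001, 0.116], [0.002, 0.002, 0]]]'

```text
time: 31.33
eef_pos: [0.6587, 0.0007, 0.0692]
tool_rot: [179.8, -0.2, 45.0]
ft_force: [0.1, -0.5, 0.4]
finger_gap: 0.0854
gripper_force: 0.0
```

Emit:
play_rows --grip_force 60 --rows '[[0.5, [0, 0, 0], [0, 0, 0]], [1, [0, 0, 0], [0, 0, 0]], [1, [0, 0, 0], [0, 0, 0]], [1, [0, 0, 0], [0, 0, 0]], [1, [0, 0, 0], [0, 0, 0]], [1, [0, 0, 0], [0, 0, 0]], [1, [0, 0, -0.005], [0, 0, 0]], [1, [0, 0, -0.01], [0, 0, 0]], [1, [0, 0, -0.014], [0, 0, 0]], [1, [0, 0, -0.018], [0, 0, 0]], [1, [0, 0, -0.018], [0, 0, 0]], [1, [0, 0, -0.018], [0, 0, 0]]]'

```text
time: 32.33
eef_pos: [0.6572, 0.0015, 0.0846]
tool_rot: [180.0, -0.1, 45.1]
ft_force: [3.7, 2.9, -11.0]
finger_gap: 0.0553
gripper_force: 65.4
```

```bash
python3 -c "
from h import *
plan(W('blue',.066),45)"
```

```text
t 32.33 at [0.6572 0.0015 0.0846] [ 1.80e+02 -1.00e-01  4.51e+01] F [  3.7   2.9 -11. ] gap 0.0553 shift [-0.002, 0.0004, 0.0186] rot [0.001, -0.001, 0.001]
```

Emit:
play_rows --rows '[[1, [-0.001, 0, 0], [0, 0, -0.1]], [1, [-0.001, 0, 0], [0, 0, -0.2]], [1, [-0.001, 0, 0], [0, 0, -0.3]], [1, [-0.001, 0, 0], [0, 0, -0.4]], [1, [-0.001, 0, 0], [0, 0, -0.5]], [1, [-0.001, 0, 0], [0, 0, -0.6]], [1, [-0.001, 0, 0], [0, 0, -0.7]], [1, [-0.001, 0, 0], [0, 0, -0.8]], [1, [-0.001, 0, 0], [0, 0, -0.9]], [1, [-0.001, 0, 0], [0, 0, -1.0]], [1, [-0.001, 0, 0], [0, 0, -1.1]], [1, [-0.001, 0, 0], [0, 0, -1.13]]]'

```text
time: 33.33
eef_pos: [0.6561, 0.0019, 0.0843]
tool_rot: [179.9, -0.3, 109.5]
ft_force: [2.9, 4.8, -10.1]
finger_gap: 0.0551
gripper_force: 67.1
```

```bash
python3 -c "
from h import *
plan(W('blue',.066),108)
print(robot.get_state()['torque'])"
```

```text
t 33.33 at [0.6561 0.0019 0.0843] [179.9  -0.3 109.5] F [  2.9   4.8 -10.1] gap 0.0551 shift [-0.002, -0.0007, 0.0183] rot [0.001, -0.005, 0.025]
[ 1.23408479 -1.02166036 -2.46680739]
```

Emit:
play_rows --rows '[[1, [0, 0, 0.005], [0, 0, 0.01]], [1, [0, 0, 0.01], [0, 0, 0.01]], [1, [0, 0, 0.015], [0, 0, 0.01]], [1, [0, 0, 0.017], [0, 0, 0.01]], [1, [0, 0, 0.017], [0, 0, 0.01]], [0, [0, 0, 0.017], [0, 0, 0.01]], [0, [0, 0, 0.017], [0, 0, 0.01]], [0, [0, 0, 0.017], [0, 0, 0.01]], [0, [0, 0, 0.017], [0, 0, 0.01]], [0, [0, 0, 0.017], [0, 0, 0.01]]]'

```text
time: 34.17
eef_pos: [0.6562, -0.0007, 0.0681]
tool_rot: [-180.0, 0.1, 109.2]
ft_force: [0.6, -0.3, 0.5]
finger_gap: 0.0855
gripper_force: 0.0
```

```bash
python3 -c "
from h import *
plan(W('blue',.098),76.7)"
```

```text
t 34.17 at [ 0.6562 -0.0007  0.0681] [-1.800e+02  1.000e-01  1.092e+02] F [ 0.6 -0.3  0.5] gap 0.0855 shift [0.0004, 0.0001, -0.0299] rot [0.0, 0.002, 0.568]
```

Emit:
play_rows --grip_force 60 --rows '[[0, [0, 0, -0.03], [0, 0, 0]], [0, [0, 0, -0.03], [0, 0, 0.12]], [0, [0, 0, -0.03], [0, 0, 0.24]], [0, [0, 0, -0.03], [0, 0, 0.36]], [0, [0, 0, -0.03], [0, 0, 0.48]], [0.3, [0, 0, -0.03], [0, 0, 0.568]], [1, [0, 0, -0.03], [0, 0, 0.568]], [1, [0, 0, -0.03], [0, 0, 0.568]], [1, [0, 0, -0.03], [0, 0, 0.568]], [1, [0, 0, -0.03], [0, 0, 0.568]], [1, [0, 0, -0.03], [0, 0, 0.568]], [1, [0, 0, -0.03], [0, 0, 0.568]]]'

```text
time: 35.17
eef_pos: [0.6564, 0.0001, 0.0982]
tool_rot: [179.9, -0.0, 76.7]
ft_force: [0.4, -0.3, 1.6]
finger_gap: 0.0267
gripper_force: 59.9
```

Emit:
play_rows --rows '[[1, [0, 0, -0.008], [0, 0, 0]], [1, [0, 0, -0.02], [0, 0, 0]], [1, [0, 0, -0.03], [0, 0, 0]], [1, [0, 0, -0.03], [0, 0, 0]]]'

```text
time: 35.5
eef_pos: [0.6574, 0.0002, 0.1312]
tool_rot: [179.7, -0.0, 76.6]
ft_force: [0.3, -1.1, -1.4]
finger_gap: 0.027
gripper_force: 61.3
```

Emit:
play_rows --rows '[[1, [0, 0, -0.04], [0, 0, 0]], [1, [0, 0, -0.08], [0, 0, 0]], [1, [0, 0, -0.12], [0, 0, 0]], [1, [0, 0, -0.13], [0, 0, 0]], [1, [0, 0, -0.13], [0, 0, 0]]]'

```text
time: 35.92
eef_pos: [0.6583, 0.0013, 0.2633]
tool_rot: [179.4, -0.2, 76.7]
ft_force: [0.5, 0.2, -1.3]
finger_gap: 0.0267
gripper_force: 61.7
```

```bash
python3 -c "
from h import *
plan([.53,.41,.26],76.7)
d=snap('top','t8'); e=load('top0')
a=np.abs(d['frame'].astype(int)-e['frame'])[140:310,60:200].sum(2); m=(a>120).astype(np.uint8); print(cv2.connectedComponentsWithStats(m)[2][1:]+[60,140,0,0,0])
"
```

```text
t 35.92 at [0.6583 0.0013 0.2633] [179.4  -0.2  76.7] F [ 0.5  0.2 -1.3] gap 0.0267 shift [0.368, -0.2192, 0.0022] rot [0.01, -0.003, -0.001]
[[104 195  16  10 114]
 [134 198   1   2   2]
 [142 203   2   6   8]
 [132 208   1   1   1]
 [100 242  23  10 111]
 [131 245   1   2   2]
 [139 249   2   6   8]]
```

Emit:
play_rows --rows '[[1, [0.368, -0.219, 0], [0.009, 0, 0]], [1, [0.368, -0.219, 0], [0.009, 0, 0]], [1, [0.368, -0.219, 0], [0.009, 0, 0]], [1, [0.368, -0.219, 0], [0.009, 0, 0]], [1, [0.368, -0.219, 0], [0.009, 0, 0]], [1, [0.368, -0.219, 0], [0.009, 0, 0]], [1, [0.368, -0.219, 0], [0.009, 0, 0]], [1, [0.368, -0.219, 0], [0.009, 0, 0]], [1, [0.368, -0.219, 0], [0.009, 0, 0]], [1, [0.368, -0.219, 0], [0.009, 0, 0]], [1, [0.368, -0.219, 0], [0.009, 0, 0]], [1, [0.368, -0.219, 0], [0.009, 0, 0]]]'

```text
time: 36.97
eef_pos: [0.5222, 0.4143, 0.2546]
tool_rot: [-179.1, 0.1, 77.3]
ft_force: [-0.5, -0.6, -1.8]
finger_gap: 0.0268
gripper_force: 61.6
```

```bash
python3 -c "
from h import *
plan([.53,.41,.103],76.7)"
```

```text
t 36.97 at [0.5222 0.4143 0.2546] [-1.791e+02  1.000e-01  7.730e+01] F [-0.5 -0.6 -1.8] gap 0.0268 shift [-0.0023, 0.0109, 0.1514] rot [-0.016, 0.001, 0.01]
```

Emit:
play_rows --rows '[[1, [0, 0.003, 0.04], [-0.009, 0, 0]], [1, [0, 0.003, 0.08], [-0.009, 0, 0]], [1, [0, 0.003, 0.12], [-0.009, 0, 0]], [1, [0, 0.003, 0.145], [-0.009, 0, 0]], [1, [0, 0.003, 0.15], [-0.009, 0, 0]], [1, [0, 0.003, 0.15], [-0.009, 0, 0]], [0, [0, 0.003, 0.15], [-0.009, 0, 0]], [0, [0, 0.003, 0.15], [-0.009, 0, 0]], [0, [0, 0.003, 0.15], [-0.009, 0, 0]], [0, [0, 0.003, 0.12], [-0.009, 0, 0]], [0, [0, 0.003, 0.08], [-0.009, 0, 0]], [0, [0, 0.003, 0.04], [-0.009, 0, 0]]]'

```text
time: 37.97
eef_pos: [0.5305, 0.4083, 0.2204]
tool_rot: [179.9, -0.0, 76.7]
ft_force: [1.1, 0.5, -0.1]
finger_gap: 0.0856
gripper_force: 0.0
```

```bash
python3 -c "
from h import *
plan(W('blue',.24),109.2)"
```

```text
t 37.97 at [0.5305 0.4083 0.2204] [179.9  -0.   76.7] F [ 1.1  0.5 -0.1] gap 0.0856 shift [-0.3685, 0.2164, -0.0196] rot [0.001, -0.0, -0.568]
```

Emit:
play_rows --rows '[[0, [-0.3685, 0.2164, -0.02], [0.001, 0, -0.568]], [0, [-0.3685, 0.2164, -0.02], [0.001, 0, -0.568]], [0, [-0.3685, 0.2164, -0.02], [0.001, 0, -0.568]], [0, [-0.3685, 0.2164, -0.02], [0.001, 0, -0.568]], [0, [-0.3685, 0.2164, -0.02], [0.001, 0, -0.568]], [0, [-0.3685, 0.2164, -0.02], [0.001, 0, -0.568]], [0, [-0.3685, 0.2164, -0.02], [0.001, 0, -0.568]], [0, [-0.3685, 0.2164, -0.02], [0.001, 0, -0.568]], [0, [-0.3685, 0.2164, -0.02], [0.001, 0, -0.568]], [0, [-0.3685, 0.2164, -0.02], [0.001, 0, -0.568]], [0, [-0.3685, 0.2164, -0.02], [0.001, 0, -0.568]], [0, [-0.3685, 0.2164, -0.02], [0.001, 0, -0.568]]]'

```text
time: 38.97
eef_pos: [0.658, -0.0075, 0.2393]
tool_rot: [179.9, 0.3, 108.6]
ft_force: [-0.4, -0.1, -0.9]
finger_gap: 0.0853
gripper_force: 0.0
```

Emit:
play_rows --rows '[[0, [0, 0, 0], [0, 0, 0]], [0, [0, 0, 0], [0, 0, 0]], [0, [0, 0, 0], [0, 0, 0]], [0, [0, 0, 0], [0, 0, 0]]]'

```text
time: 39.3
eef_pos: [0.6557, 0.0023, 0.2386]
tool_rot: [180.0, -0.0, 109.4]
ft_force: [-0.1, -0.3, 0.5]
finger_gap: 0.0853
gripper_force: 0.0
```

```bash
python3 -c "
from h import *
plan(W('blue',.066),109.2)"
```

```text
t 39.3 at [0.6557 0.0023 0.2386] [180.   -0.  109.4] F [-0.1 -0.3  0.5] gap 0.0853 shift [-0.0025, -0.0005, 0.1726] rot [0.0, -0.0, 0.004]
```

Emit:
play_rows --rows '[[0, [-0.001, 0, 0.04], [0, 0, 0]], [0, [-0.001, 0, 0.08], [0, 0, 0]], [0, [-0.001, 0, 0.12], [0, 0, 0]], [0, [-0.001, 0, 0.155], [0, 0, 0]], [0, [-0.001, 0, 0.173], [0, 0, 0]], [0, [-0.001, 0, 0.173], [0, 0, 0]], [0, [-0.001, 0, 0.173], [0, 0, 0]]]'

```text
time: 39.88
eef_pos: [0.6559, 0.0, 0.0646]
tool_rot: [-179.9, -0.0, 109.3]
ft_force: [-0.2, -0.2, 0.5]
finger_gap: 0.0853
gripper_force: 0.0
```

Emit:
play_rows --grip_force 60 --rows '[[0.5, [0, 0, 0], [0, 0, 0]], [1, [0, 0, 0], [0, 0, 0]], [1, [0, 0, 0], [0, 0, 0]], [1, [0, 0, 0], [0, 0, 0]], [1, [0, 0, 0], [0, 0, 0]], [1, [0, 0, 0], [0, 0, 0]], [1, [0, 0, -0.005], [0, 0, 0]], [1, [0, 0, -0.01], [0, 0, 0]], [1, [0, 0, -0.014], [0, 0, 0]], [1, [0, 0, -0.018], [0, 0, 0]], [1, [0, 0, -0.018], [0, 0, 0]], [1, [0, 0, -0.018], [0, 0, 0]]]'

```text
time: 40.88
eef_pos: [0.657, -0.0008, 0.0828]
tool_rot: [179.9, -0.0, 109.2]
ft_force: [5.5, 1.3, -11.1]
finger_gap: 0.0551
gripper_force: 65.4
```

```bash
python3 -c "
from h import *
plan(W('blue',.066),45)"
```

```text
t 40.88 at [ 0.657  -0.0008  0.0828] [179.9  -0.  109.2] F [  5.5   1.3 -11.1] gap 0.0551 shift [0.0009, -0.0007, 0.0168] rot [0.001, -0.001, 1.12]
```

Emit:
play_rows --rows '[[1, [0, 0, 0], [0, 0, 0.1]], [1, [0, 0, 0], [0, 0, 0.2]], [1, [0, 0, 0], [0, 0, 0.3]], [1, [0, 0, 0], [0, 0, 0.4]], [1, [0, 0, 0], [0, 0, 0.5]], [1, [0, 0, 0], [0, 0, 0.6]], [1, [0, 0, 0], [0, 0, 0.7]], [1, [0, 0, 0], [0, 0, 0.8]], [1, [0, 0, 0], [0, 0, 0.9]], [1, [0, 0, 0], [0, 0, 1.0]], [1, [0, 0, 0], [0, 0, 1.1]], [1, [0, 0, 0], [0, 0, 1.15]]]'

```text
time: 41.88
eef_pos: [0.6546, -0.0009, 0.082]
tool_rot: [-180.0, 0.3, 43.7]
ft_force: [-0.3, -2.4, -10.2]
finger_gap: 0.0547
gripper_force: 65.1
```

```bash
python3 -c "
from h import *
plan(W('blue',.066),45)
print(robot.get_state()['torque'])"
```

```text
t 41.88 at [ 0.6546 -0.0009  0.082 ] [-180.     0.3   43.7] F [ -0.3  -2.4 -10.2] gap 0.0547 shift [0.0016, 0.0005, 0.016] rot [-0.001, 0.005, -0.022]
[-0.84309875 -0.44399688  1.55394773]
```

Emit:
play_rows --rows '[[1, [0, 0, 0.005], [0, 0, -0.01]], [1, [0, 0, 0.01], [0, 0, -0.01]], [1, [0, 0, 0.015], [0, 0, -0.01]], [1, [0, 0, 0.018], [0, 0, -0.01]], [1, [0, 0, 0.018], [0, 0, -0.01]], [0, [0, 0, 0.018], [0, 0, -0.01]], [0, [0, 0, 0.018], [0, 0, -0.01]], [0, [0, 0, 0.018], [0, 0, -0.01]], [0, [0, 0, -0.02], [0, 0, -0.01]], [0, [0, 0, -0.06], [0, 0, -0.01]], [0, [0, 0, -0.1], [0, 0, -0.01]], [0, [0, 0, -0.14], [0, 0, -0.01]]]'

```text
time: 42.88
eef_pos: [0.6565, -0.0013, 0.225]
tool_rot: [-180.0, -0.0, 43.8]
ft_force: [0.8, -0.1, -0.0]
finger_gap: 0.0851
gripper_force: 0.0
```

Emit:
play_rows --rows '[[0, [-0.03, 0.03, -0.04], [0, 0, 0]], [0, [-0.06, 0.06, -0.06], [0, 0, 0]], [0, [-0.09, 0.09, -0.06], [0, 0, 0]], [0, [-0.12, 0.1, -0.06], [0, 0, 0]], [0, [-0.14, 0.1, -0.06], [0, 0, 0]], [0, [-0.16, 0.1, -0.06], [0, 0, 0]], [0, [-0.18, 0.1, -0.06], [0, 0, 0]], [0, [-0.18, 0.1, -0.06], [0, 0, 0]], [0, [-0.18, 0.1, -0.06], [0, 0, 0]]]'

```text
time: 43.63
eef_pos: [0.5957, -0.1994, 0.2836]
tool_rot: [180.0, 0.0, 43.7]
ft_force: [0.4, -0.1, -0.1]
finger_gap: 0.0853
gripper_force: 0.0
```

```bash
python3 -c "
from h import *
st()
snap('side','s9',s=1.4)
im=cv2.imread('pics/s9.png'); a=load('s9')['frame'][140:260,220:360,::-1]; cv2.imwrite('pics/s9c.png',cv2.resize(a,None,fx=4,fy=4,interpolation=cv2.INTER_CUBIC))"
```

```text
43.6333 [ 0.5957 -0.1994  0.2836] [1.7996e+02 1.0000e-02 4.3660e+01] [ 0.4 -0.1 -0.1] 0.0853 [ 27.7  31.9 -19.4  80.6  10.9  69.3 -39.1]
```

View pics/s9.png

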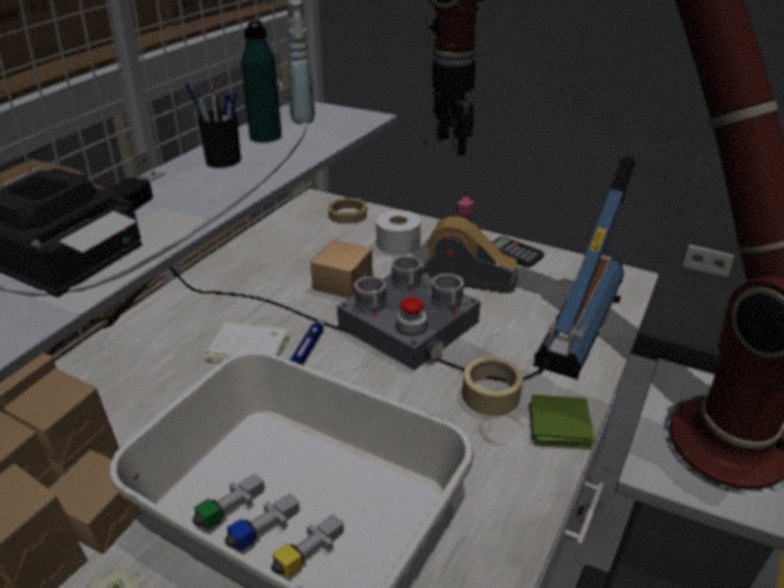

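View pics/s9c.png

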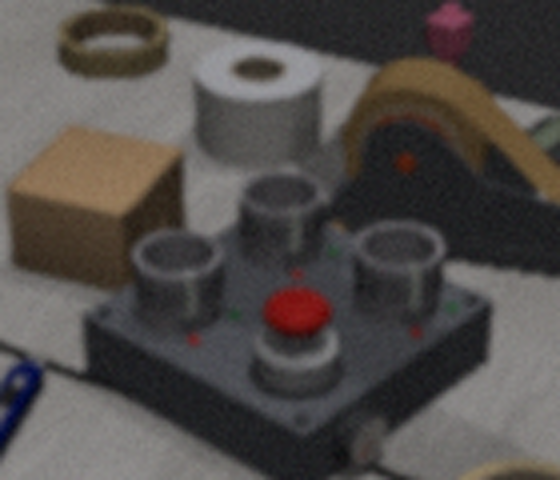

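All three nozzles lie in the tub, at (208,512), (243,533) and (288,558). All three collars are down with their marks on the red-dot side, and the plunger is up at (297,312). The bystanders haven't moved, so I'm handing in.

```bash
python3 -c "
from h import *
print(robot.hand_in())"
```

```text
the job is handed in; nothing more can be done
None
```

The job is handed in, with no verdict returned: I held the vent plunger at its stop for about a second, put the yellow, green and blue nozzles in the tub, and the last pictures show all collars locked and down with the bystanders where they were.

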